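Kit a watchmaker's service tray in layers

TASK

Kit the grey service tray in its proper order: first lay the steel vee block in the cradle on the tray's floor, then lay the blue retaining plate over it, flat on the two wooden ledges between their stops, and last lay the green tweezers along the top of the plate, flat in the channel between its lips, about midway along it. Set each piece down rather than dropping it, and leave the bottles, loupe, tape roll and jar standing where they are.

Things in the scene. Friction and masses are not known exactly. Their poses are not given: they have to be found in the camera images.
- tray: Grey open service tray with wooden inserts, fixed, 176 mm long (its x axis) by 118 mm wide (y); place and yaw vary. Origin: centre of its underside. Side walls are 20 mm high, inner faces at |y| = 54 mm. Floor top at z = 5 mm. On the floor is the block's cradle (point cradle); at each end a wooden ledge for the plate (point seat)
- cradle (a point): Middle of the vee block's cradle, on the tray's floor (tray z = 5 mm), axes as the tray. Along x: four wooden side strips at |x| = 40 to 58 mm, 7 mm high, inner faces at |y| = 11 mm; none at |x| < 40 mm, where the floor is bare out to the side walls. End stops (the ledges) at |x| = 60 mm. The block goes here: centred, flat, its y along x either way round
- seat (a point): Middle of the plate's seat, in the air at the height of the ledge tops (tray z = 23 mm), axes as the tray. Ledges at |x| = 60 to 79 mm; end stops at |x| = 79 mm and side cheeks at |y| = 29 mm (only at |x| = 61 to 80 mm) rise 7 to 8 mm above them: 4 mm play all round. The plate goes here: underside on both ledges, centred, its x along x either way round
- vee_block: Steel vee block, a grey bar 112 mm long (its own y axis), 16 mm wide (x), 14 mm high (z), about 0.16 kg. Origin: centre of its underside. It lies flat on the worktop at any yaw
- plate: Blue retaining plate 150 mm long (its x axis), 50 mm wide (y), 8 mm thick, about 0.15 kg, lying flat and right way up on the worktop at any yaw. Origin: centre of its underside. Four lips on top at |x| = 40 to 54 mm rise 6 mm; inner faces at |y| = 10 mm, outer at 15 mm. It can be gripped across its width at the middle
- tweezers: Green tweezers 124 mm long (their x axis), 12 mm wide (y), 8 mm high (z), 0.03 kg, lying flat on the worktop at any yaw. Origin: centre of the underside. Grip across the 12 mm at the middle. They go flat on the plate (plate z = 8 mm), x along the plate's x either way round, in the 20 mm wide channel between the lips, middles within 20 mm
- bottle: Bystander, loose: dosing bottle, black body with red cap, 36 mm across, 95 mm high. Origin: centre of its underside, z up. Leave alone
- loupe: Bystander, loose: black waisted eye loupe, 35 mm across, 39 mm high. Origin: centre of its underside, z up. Leave alone
- tape: Bystander, loose: beige masking-tape roll lying flat, 52 mm across, 18 mm high. Origin: centre of its underside, z up. Leave alone
- jar: Bystander, loose: clear glass parts jar with lid, 72 mm across, 61 mm high. Origin: centre of its underside, z up. Leave alone
- red_bottle: Bystander, loose: small red dosing bottle with white nozzle, 25 mm across, 74 mm high. Origin: centre of its underside, z up; it stands close beside the tray. Leave alone
- black_bottle: Bystander, loose: small black dosing bottle with white nozzle, 23 mm across, 75 mm high. Origin: centre of its underside, z up; it stands close beside the tray. Leave alone

How it is judged:
By the outcome, as a careful person would: the job done as asked, in the order asked, and still so for the second after the job is handed in, with the robot touching nothing.
It also fails if it takes over 72 s, if anything falls off the work surface, if the arm or the gripper's body presses on something with over 40 N, if the wrist force passes 120 N, or if a joint passes its speed limit or range.

ROBOT

A 6-joint arm with a two-finger parallel gripper is mounted at the origin on the work surface; the furniture and walls round the work are solid. World frame = base frame: x ahead of the robot, y to its left, z up, the work surface at z = 0. Lengths are in m, angles in rad, forces in N, time in s.
With the tool pointing down it reaches from about 0.35 to 0.975 m from the base axis. Payload 4.9 kg.
Tool frame: the origin (TCP) lies midway between the tips of the shut fingers; the grasp point (between the pads) lies 19 mm behind it; z points along the fingers, x is the direction in which the jaws open and shut, and the axes are right-handed (so a half turn about z gives the same grasp; the last joint's range is limited). The gripper opens to 85 mm and grips with 20 to 120 N. Pads are 22 mm wide; open, the fingers measure 114 mm over their backs; the gripper's body (76 mm by 85 mm) begins 54 mm behind the grasp point. The pads swing forward as they close: fully open they stand 13 mm farther back than shut.
Start: joints at [0.992, 0.053, 1.613, -0, 1.476, -0.119], TCP at [0.277, 0.56, 0.231] pointing down, gripper open.
Joint ranges: [-3.01, 3.01], [-1.01, 2.22], [0.06, 2.58], [-1.02, 4.17], [0.09, 2.62], [-3.14, 3.14]. Speed limits (rad/s): [2.57, 2.57, 3.14, 3.14, 3.14, 3.14].

INTERFACE

Orientations are given as a rotation vector (axis times angle).
In Python, from station import ctrl gives the robot as it stands.
- The arm moves only by the tool step_arm, never from a script. Its argument "increments" is text: rows parted by semicolons, each of 6 numbers parted by spaces: the shift along the tool's x, y, z as a fraction of full scale, then the turn, a rotation vector about the tool's x, y, z as a fraction of full scale. In form: x y z rx ry rz; .... A call has 1 to 12 rows; each row shifts and turns the commanded pose from where the row before left it, along the tool's axes as they then stand; what a row does not reach is not made up. Full scale, the value 1, is 0.025 m for a shift and 0.1 rad for a turn. A row lasts 1/12 s, in which the tool goes at most 41.7 mm and 7.16 degrees, less where a joint would pass 70% of its speed; a pose out of reach is approached as far as the arm can. A call with a number of a shift or a turn outside -1 to 1 is refused whole. A call with a gripper value outside its range is refused whole. "fingers" is the opening, from -1 (shut) to 1 (fully open), so that 0 is half open, set as the call begins (left out, the last holds). The fingers move at their own pace and stop on an object; "newtons" is the grip in N (left out, the last holds). Time passes only in rows, so rows that do not move let the fingers close. It gives the time, the measured TCP pose, the force and the opening at its end, in the units of the state.
- ctrl.get_obs(): the state, without advancing time (a new reading comes with each control period).
- ctrl.get_image(name): name is "side" or "top" or "wrist"; returns a dict with "pixels" (384x512x3 uint8, red, green, blue), "intrinsics" (3x3 intrinsics, pixels), "distortion" ([k1, k2, p1, p2, k3] as OpenCV has them; the pictures are not rectified), "eye" and "orientation" of the camera in the world. Camera axes: x right, y down, z forward; pixel columns grow to the right and rows downward; lengths in m; the calibration is good to about 2 mm. A picture is of the moment at which its call begins. There is no depth.
- ctrl.finish_job(): hands the job in, once; it reports no verdict.
The state is a dict: "t": time; "q": joint angles; "dq": joint speeds; "effort": joint torques, N m; "tool_pos": TCP position; "tool_rot": TCP orientation; "contact_force": force on the tool from outside, world axes, zero at the start; "wrist_torque": the same for the moment, N m; "opening": finger opening in m.
Only numpy, scipy, OpenCV 4.12 (cv2) and the standard library are available. Lean on these libraries where they do the work, as an engineer would, in place of code of your own. Each camera call takes 0.05 s, during which the arm holds its last target.

## Working session

There is one attempt and no reset: what is moved stays moved. The work goes in short steps, Python scripts to look and compute and a tool call to move; the robot and the scene stay as the last step left them, time stands still between calls to the robot, and variables do not carry over. Pictures are saved under pics/ and viewed, and the job is handed in when it is done.

Besides the shell and the picture viewer there is one more tool, called as name(argument=value, ...) on one line, values as JSON. step_arm: Moves the arm, as the interface text tells. Shift numbers are shares of 0.025 m and turn numbers shares of 0.1 rad, none past 1 either way. Its arguments: {"type":"object","properties":{"increments":{"type":"string"},"fingers":{"type":"number"},"newtons":{"type":"number"}},"required":["increments"]}

```bash
mkdir -p pics; ls
python3 - <<'E'
from station import ctrl
import cv2,pickle
o=ctrl.get_obs(); print(o)
d={}
for n in ("side","top","wrist"):
    im=ctrl.get_image(n); d[n]=im
    cv2.imwrite(f"pics/{n}0.png",cv2.cvtColor(im["pixels"],cv2.COLOR_RGB2BGR))
    print(n,im["intrinsics"],im["distortion"],im["eye"],im["orientation"])
pickle.dump(d,open("im0.pkl","wb"))
E
```

```text
pics
{'t': 0.0, 'q': array([ 9.91971535e-01,  5.33567734e-02,  1.61432302e+00, -9.07734984e-06,
        1.47600589e+00, -1.19021933e-01]), 'dq': array([ 0.00041118,  0.00067455,  0.00076551, -0.00055759, -0.00055233,
       -0.00085812]), 'effort': array([-7.76492088e-04, -3.93690205e+01, -3.70172954e+01, -2.58996879e-04,
        6.95940820e-03, -2.02031850e-05]), 'tool_pos': array([0.27702014, 0.55954303, 0.23004575]), 'tool_rot': array([ 2.66845769,  1.65629677, -0.00297264]), 'contact_force': array([0.35352915, 0.08652291, 0.78011828]), 'wrist_torque': array([ 0.00382984,  0.02635841, -0.00793023]), 'opening': 0.08507921450070169}
side [[374.74869657   0.         254.72264973]
 [  0.         374.74869657 194.43810447]
 [  0.           0.           1.        ]] [-0.02439497  0.          0.          0.          0.        ] [ 0.1023918  -0.75316947  0.56718412] [-2.05676918  0.52366416 -0.315326  ]
top [[482.90359192   0.         253.29381618]
 [  0.         482.90359192 189.37396489]
 [  0.           0.           1.        ]] [0.07103044 0.         0.         0.         0.        ] [ 0.41567611 -0.02727728  1.53606135] [-2.17762182  2.18637709 -0.07462928]
wrist [[309.40011855   0.         255.08115578]
 [  0.         309.40011855 192.03284453]
 [  0.           0.           1.        ]] [-0.01646391  0.          0.          0.          0.        ] [0.20452411 0.59582347 0.37238302] [2.4310525  1.50981893 0.23819873]
```

View pics/top0.png

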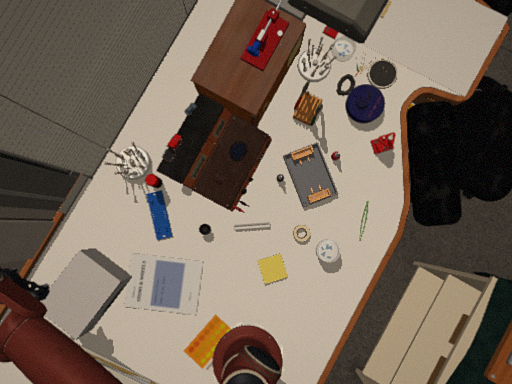

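View pics/side0.png

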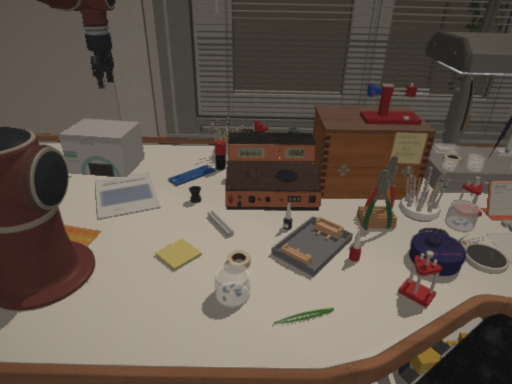

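View pics/wrist0.png

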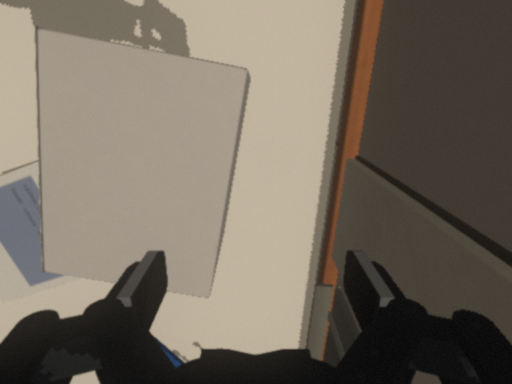

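The top view shows the tray near (311,176), block near (252,227), plate near (159,212), tweezers near (364,221), and a small bottle on each side of the tray. I'll enlarge these.

```bash
cat > h.py <<'E'
import numpy as np,cv2,pickle
from scipy.spatial.transform import Rotation as R
def ray(im,uv):
    K=np.array(im["intrinsics"]);D=np.array(im["distortion"])
    p=cv2.undistortPoints(np.array(uv,float).reshape(-1,1,2),K,D).reshape(-1,2)
    return np.c_[p,np.ones(len(p))]@R.from_rotvec(im["orientation"]).as_matrix().T
def plane(im,uv,z):
    d=ray(im,uv);e=np.array(im["eye"]);return e+d*((z-e[2])/d[:,2])[:,None]
def proj(im,P):
    M=R.from_rotvec(im["orientation"]).as_matrix().T
    return cv2.projectPoints(np.array(P,float).reshape(-1,1,3),cv2.Rodrigues(M)[0],-M@np.array(im["eye"]),np.array(im["intrinsics"]),np.array(im["distortion"]))[0].reshape(-1,2)
def crop(im,x,y,w,h,s,out):
    c=cv2.cvtColor(im["pixels"],cv2.COLOR_RGB2BGR)[y:y+h,x:x+w]
    cv2.imwrite(out,cv2.resize(c,None,fx=s,fy=s,interpolation=cv2.INTER_CUBIC))
E
python3 - <<'E'
from h import *
d=pickle.load(open("im0.pkl","rb"))
crop(d["top"],265,135,100,75,8,"pics/t_tray.png")
crop(d["top"],130,165,150,80,5,"pics/t_pv.png")
crop(d["top"],340,190,50,60,8,"pics/t_tw.png")
E
```

```text
(no output)
```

View pics/t_tray.png

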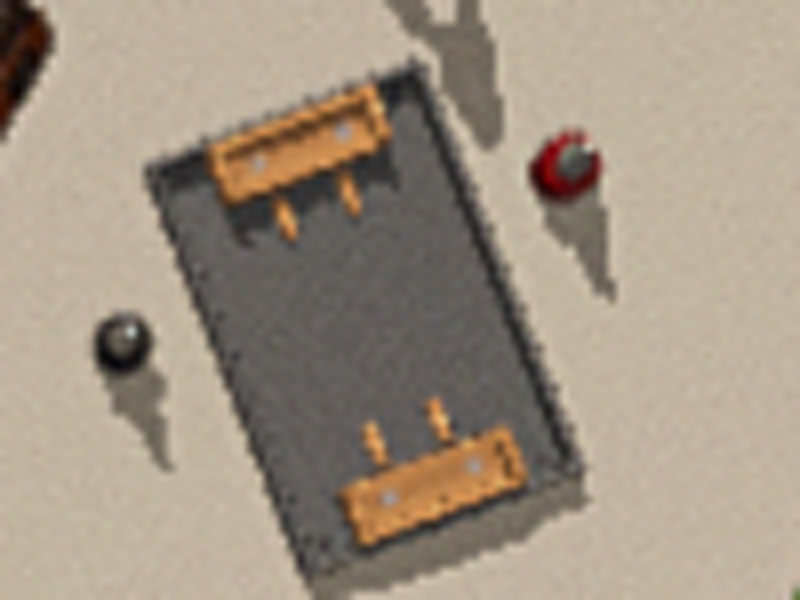

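View pics/t_pv.png

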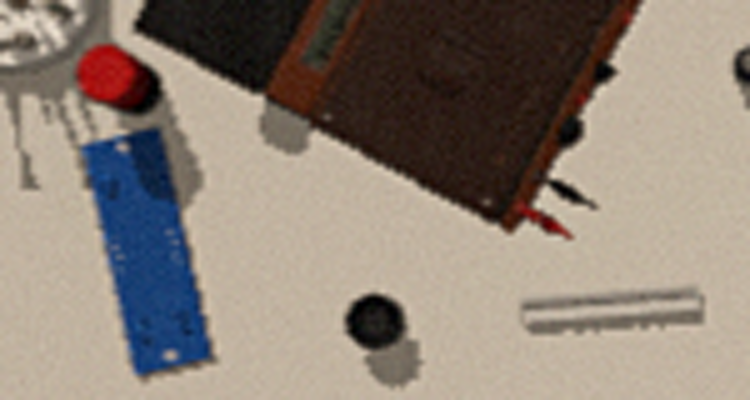

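View pics/t_tw.png

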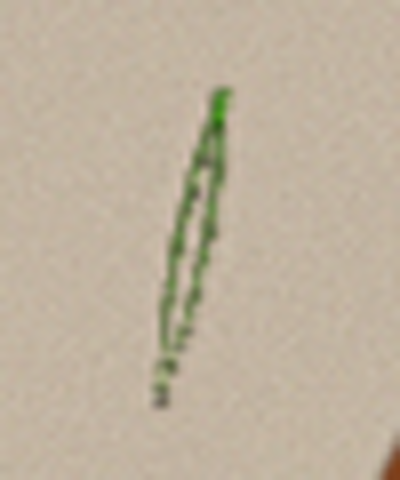

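Run:
```python
from h import *
d=pickle.load(open("im0.pkl","rb"));t=d["top"]
def f(x0,y0,s,L,z):
    return plane(t,[(x0+(u+.5)/s-.5,y0+(v+.5)/s-.5) for u,v in L],z)[:,:2]
def pr(n,P,a,b):
    v=P[a].mean(0)-P[b].mean(0); print(n,P.mean(0).round(4),"len",np.linalg.norm(v).round(4),"yaw",np.arctan2(v[1],v[0]).round(3))
pr("trayrim",f(265,135,8,[(150,165),(420,65),(580,470),(310,590)],.02),[0,1],[2,3])
pr("ledge",f(265,135,8,[(210,145),(378,88),(362,545),(525,480)],.028),[0,1],[2,3])
pr("plate",f(130,165,5,[(82,146),(158,128),(213,360),(140,378)],.006),[0,1],[2,3])
pr("vee",f(130,165,5,[(522,303),(525,331),(703,318),(697,290)],.010),[0,1],[2,3])
pr("tw",f(340,190,8,[(222,90),(160,403)],.004),[0],[1])
for n,c,z in (("blk",[(265+124/8,135+340/8)],.07),("red",[(265+572/8,135+160/8)],.07),("bottle",[(130+108/5,165+75/5)],.095),("loupe",[(130+375/5,165+320/5)],.039)):
    print(n,plane(t,c,z)[:,:2].round(4))
```

```text
trayrim [ 0.5719 -0.1997] len 0.1753 yaw 0.355
ledge [ 0.5742 -0.2003] len 0.166 yaw 0.347
plate [0.4473 0.2769] len 0.1512 yaw 0.249
vee [ 0.4094 -0.0158] len 0.1115 yaw 1.64
tw [ 0.4285 -0.367 ] len 0.1258 yaw -0.216
blk [[ 0.5588 -0.1038]]
red [[ 0.6269 -0.2749]]
bottle [[0.5504 0.2831]]
loupe [[0.4031 0.129 ]]
```

Estimates from the top picture are good enough to go over the block. I'll lift slightly, travel, turn, then refine with the wrist camera.

step_arm(increments="0 0 -1 0 0 0; 0 0 -1 0 0 0; -0.9 0.74 0 0 0 0; -0.9 0.74 0 0 0 0; -0.9 0.74 0 0 0 0; -0.9 0.74 0 0 0 0; -0.9 0.74 0 0 0 0; -0.9 0.74 0 0 0 0; -0.9 0.74 0 0 0 0; -0.9 0.74 0 0 0 0; -0.9 0.74 0 0 0 0; -0.9 0.74 0 0 0 0", fingers=1, newtons=40)

```text
t: 1.15
tool_pos: [0.3431, 0.2749, 0.281]
tool_rot: [2.669, 1.657, -0.0]
contact_force: [0.2, 0.3, -0.3]
opening: 0.0856
```

step_arm(increments="-0.9 0.74 0 0 0 0; -0.9 0.74 0 0 0 0; -0.9 0.74 0 0 0 0; -0.9 0.74 0 0 0 0; -0.9 0.74 0 0 0 0; -0.9 0.74 0 0 0 0; -0.9 0.74 0 0 0 0; -0.9 0.74 0 0 0 0; -0.9 0.74 0 0 0 0; -0.9 0.74 0 0 0 0; 0 0 0 0 0 1; 0 0 0 0 0 1")

```text
t: 2.15
tool_pos: [0.4092, -0.0089, 0.2809]
tool_rot: [-2.827, -1.37, 0.001]
contact_force: [-0.0, -0.2, 0.6]
opening: 0.0852
```

step_arm(increments="0 0 1 0 0 1; 0 0 1 0 0 1; 0 0 1 0 0 1; 0 0 1 0 0 1; 0 0 0 0 0 1; 0 0 0 0 0 1; 0 0 0 0 0 1; 0 0 0 0 0 1; 0 0 0 0 0 0.4; 0 0 0 0 0 0")

```text
t: 2.98
tool_pos: [0.409, -0.0073, 0.181]
tool_rot: [-3.139, -0.111, 0.001]
contact_force: [0.3, -0.0, 0.5]
opening: 0.0854
```

Run:
```python
from station import ctrl
from h import *
im=ctrl.get_image("wrist");pickle.dump(im,open("w1.pkl","wb"))
crop(im,0,0,512,384,1.5,"pics/w1.png")
print(im["eye"],ctrl.get_obs()["tool_pos"])
```

```text
[0.40277772 0.07315786 0.32317525] [ 0.40902709 -0.00734931  0.18104893]
```

View pics/w1.png

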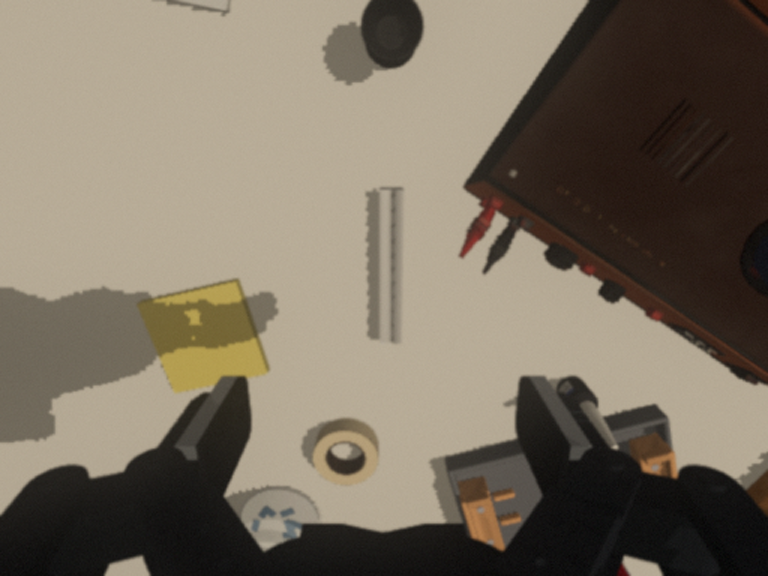

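The wrist view shows the block top spanning x 380..403, y 187 to 343 (enlarged pixels); the probe tips at (462,255) are close to its right side, so I'll narrow the jaws before going down.

Run:
```python
from h import *
w=pickle.load(open("w1.pkl","rb"));t=pickle.load(open("im0.pkl","rb"))["top"]
L=np.array([(380,187),(403,187),(401,343),(378.5,343)])
P=plane(w,(L+.5)/1.5-.5,.014);print(P.round(4),P.mean(0).round(4))
v=P[:2].mean(0)-P[2:].mean(0);print(np.linalg.norm(v),np.arctan2(v[1],v[0]))
for z in (.03,.06,.09,.12):
  print(z,"inst",plane(t,[(232,211)],z)[0,:2].round(3),plane(w,[(467/1.5,185/1.5)],z)[0,:2].round(3),"probe",plane(w,[(462/1.5,257/1.5)],z)[0,:2].round(3))
```

```text
[[ 0.4025  0.0412  0.014 ]
 [ 0.4175  0.0422  0.014 ]
 [ 0.4255 -0.0693  0.014 ]
 [ 0.4091 -0.0705  0.014 ]] [ 0.4137 -0.0141  0.014 ]
0.11185644363136175 1.6357378832441867
0.03 inst [0.459 0.046] [0.456 0.048] probe [0.459 0.002]
0.06 inst [0.458 0.045] [0.451 0.05 ] probe [0.453 0.009]
0.09 inst [0.457 0.043] [0.445 0.053] probe [0.447 0.016]
0.12 inst [0.456 0.042] [0.44  0.056] probe [0.442 0.024]
```

step_arm(increments="0.17 0.28 0 0 0 0.06; 0 0 1 0 0 0; 0 0 1 0 0 0; 0 0 1 0 0 0; 0 0 1 0 0 0; 0 0 1 0 0 0; 0 0 0.5 0 0 0; 0 0 0.5 0 0 0; 0 0 0.5 0 0 0; 0 0 0.4 0 0 0; 0 0 0 0 0 0", fingers=-0.1)

```text
t: 3.95
tool_pos: [0.4123, -0.014, 0.0066]
tool_rot: [-3.139, -0.102, 0.007]
contact_force: [0.1, 1.4, -1.1]
opening: 0.0387
```

Run:
```python
from station import ctrl
from h import *
im=ctrl.get_image("wrist")
crop(im,0,0,512,384,1.5,"pics/w2.png")
```

```text
(no output)
```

View pics/w2.png

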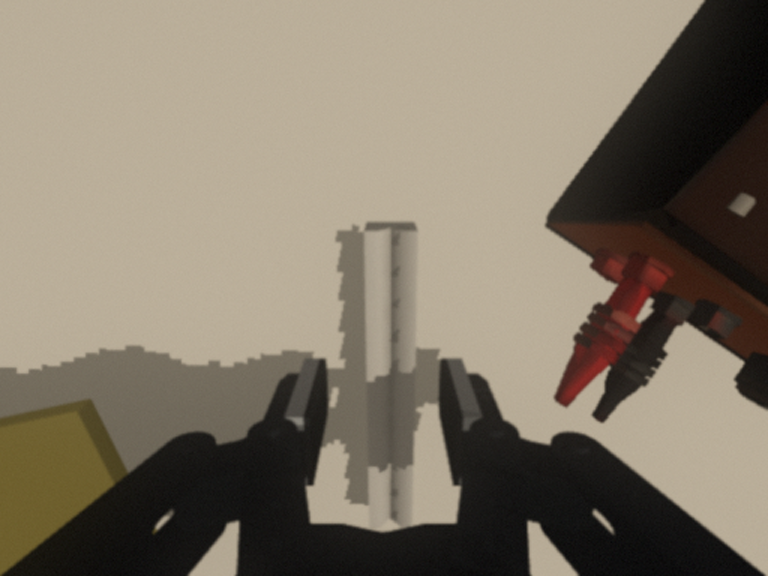

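The block (365–415, 225–525) stands between the open fingers (326 and 440). I'll close.

step_arm(increments="0 0 0.1 0 0 0; 0 0 0 0 0 0; 0 0 0 0 0 0; 0 0 0 0 0 0; 0 0 0 0 0 0; 0 0 0 0 0 0", fingers=-1, newtons=50)

```text
t: 4.5
tool_pos: [0.4147, -0.0142, 0.007]
tool_rot: [3.139, 0.102, 0.002]
contact_force: [0.9, -0.2, 2.4]
opening: 0.0139
```

step_arm(increments="0 0 -0.4 0 0 0; 0 0 -1 0 0 0; 0 0 -1 0 0 0; 0 0 -1 0 0 0; 0 0 -1 0 0 0; 0 0 -1 0 0 0; 0 0 -1 0 0 0; 0 0 -1 0 0 0; 0 0 0 0 0 1; 0 0 0 0 0 1; 0 0 0 0 0 1; 0 0 0 0 0 1")

```text
t: 5.5
tool_pos: [0.4134, -0.0139, 0.1915]
tool_rot: [-3.096, 0.531, 0.001]
contact_force: [-0.1, -0.2, -2.0]
opening: 0.0143
```

step_arm(increments="0 0 0 0 0 1; 0 0 0 0 0 1; 0 0 0 0 0 1; 0 0 0 0 0 1; 0 0 0 0 0 1; 0 0 0 0 0 1; 0 0 0 0 0 1; 0 0 0 0 0 1; 0 0 0 0 0 0.9; 0.91 -0.34 0 0 0 0; 0.91 -0.34 0 0 0 0; 0.91 -0.34 0 0 0 0")

```text
t: 6.5
tool_pos: [0.461, -0.0699, 0.1914]
tool_rot: [2.571, -1.805, -0.001]
contact_force: [0.4, 1.0, -1.2]
opening: 0.0147
```

step_arm(increments="0.91 -0.34 0 0 0 0; 0.91 -0.34 0 0 0 0; 0.91 -0.34 0 0 0 0; 0.91 -0.34 0 0 0 0; 0.91 -0.34 0 0 0 0; 0.91 -0.34 0 0 0 0; 0.91 -0.34 0 0 0 0; 0 0 0 0 0 0")

```text
t: 7.17
tool_pos: [0.5723, -0.202, 0.1912]
tool_rot: [2.568, -1.808, 0.001]
contact_force: [-1.1, 1.7, -1.9]
opening: 0.0141
```

Run:
```python
from station import ctrl
from h import *
im=ctrl.get_image("wrist");pickle.dump(im,open("w3.pkl","wb"))
crop(im,0,0,512,384,1.5,"pics/w3.png")
print(im["eye"],ctrl.get_obs()["tool_pos"])
```

```text
[ 0.64736166 -0.1744334   0.33334195] [ 0.57120849 -0.20037199  0.19098035]
```

View pics/w3.png

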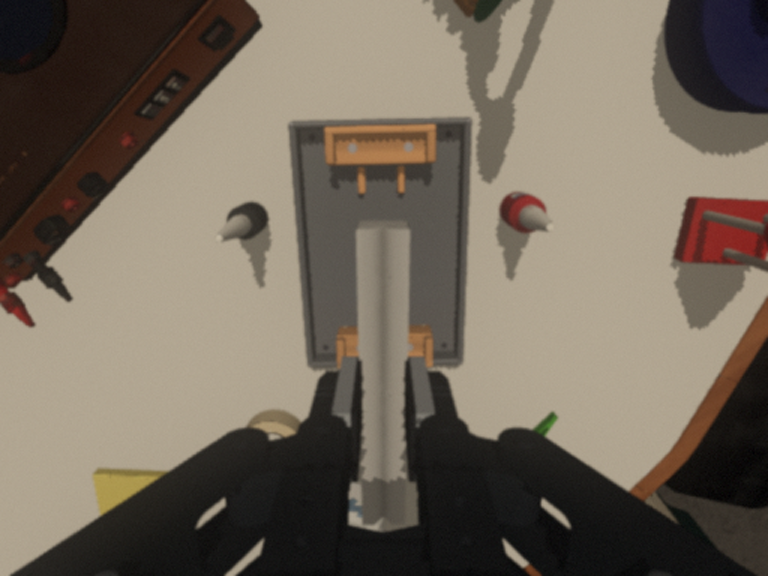

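The block is held straight, top end at (358–410, 225); the tray's full rim is visible (290,122)–(470,119)–(462,366)–(308,368). Closer crops next.

Run:
```python
from h import *
w=pickle.load(open("w3.pkl","rb"))
crop(w,185,72,140,95,5.6,"pics/w3a.png")
crop(w,195,140,125,125,4.5,"pics/w3b.png")
```

```text
(no output)
```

View pics/w3a.png

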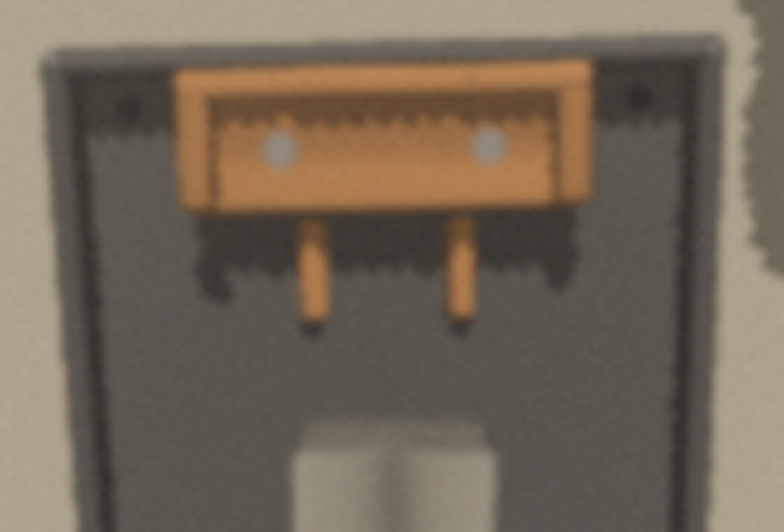

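View pics/w3b.png

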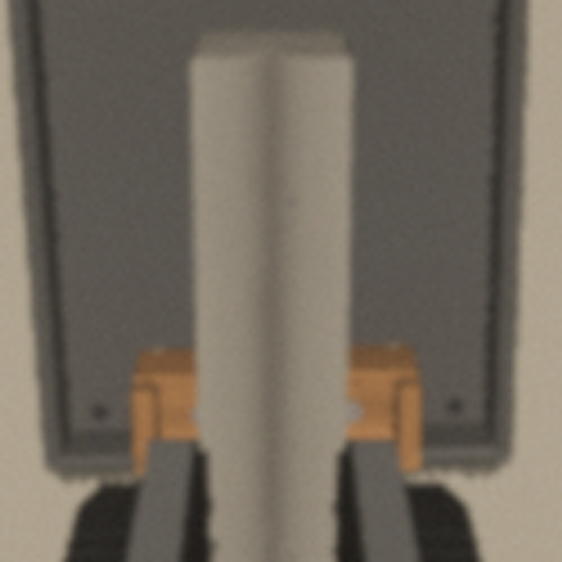

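```bash
cat > fit.py <<'E'
from h import *
from scipy.optimize import least_squares
def A(L): return (np.array(L,float)+.5)/5.6-.5+[185,72]
def B(L): return (np.array(L,float)+.5)/4.5-.5+[195,140]
w=pickle.load(open("w3.pkl","rb"))
uv=np.r_[A([(45,56),(722,40),(328,320),(447,320),(387,67)]),B([(48,472),(507,465)])]
X=np.array([(.088,.059,.02),(.088,-.059,.02),(.04,.011,.012),(.04,-.011,.012),(.0805,0,.03),(-.088,.059,.02),(-.088,-.059,.02)])
def T(p,X):
    c,s=np.cos(p[2]),np.sin(p[2]);return np.c_[p[0]+c*X[:,0]-s*X[:,1],p[1]+s*X[:,0]+c*X[:,1],X[:,2]]
f=lambda p:(proj(w,T(p,X))-uv).ravel()
r=least_squares(f,[.573,-.2,.35]);p=r.x
print("tray",p.round(4));print(f(p).reshape(-1,2).round(1))
# block in hand: top face edges in image at far end
from station import ctrl
o=ctrl.get_obs();print(o["tool_pos"],o["tool_rot"])
Rt=R.from_rotvec(o["tool_rot"]).as_matrix();print("toolx yaw",np.arctan2(Rt[1,0],Rt[0,0]))
L=A([(293,452),(495,452)])
for z in (.195,.2,.205,.21):
  P=plane(w,L,z);print(z,P.round(4)[:,:2],np.linalg.norm(P[0]-P[1]).round(4))
v=np.array([np.cos(p[2]),np.sin(p[2])])
E
python3 fit.py
```

```text
tray [ 0.574  -0.2005  0.3623]
[[-1.4 -1.8]
 [ 1.4 -1.3]
 [ 0.2 -0. ]
 [ 0.4 -0.4]
 [-0.6  3.2]
 [-1.2  0.5]
 [ 1.2  0.3]]
[ 0.57120849 -0.20037199  0.19098035] [ 2.56888635e+00 -1.80804691e+00 -2.22685076e-03]
toolx yaw -1.226577697487898
0.195 [[ 0.6193 -0.1758]
 [ 0.6247 -0.1912]] 0.0163
0.2 [[ 0.6203 -0.1758]
 [ 0.6256 -0.1906]] 0.0157
0.205 [[ 0.6213 -0.1757]
 [ 0.6264 -0.19  ]] 0.0151
0.21 [[ 0.6223 -0.1757]
 [ 0.6272 -0.1893]] 0.0145
```

```bash
cat >> fit.py <<'E'
print("---refit")
for zr in (.02,.017,.014):
    k=[0,1,2,3,5,6];X2=X.copy();X2[[0,1,5,6],2]=zr
    f=lambda p:(proj(w,T(p,X2))-uv)[k].ravel()
    p=least_squares(f,[.573,-.2,.35]).x
    print(zr,p.round(4),f(p).round(1))
E
python3 fit.py | sed -n '/refit/,$p'
```

```text
---refit
0.02 [ 0.5733 -0.2006  0.3633] [-1.5 -1.   1.2 -0.7  0.   0.6  0.2  0.2 -1.1  1.   1.1  0.7]
0.017 [ 0.5731 -0.2007  0.3633] [-0.9 -0.6  0.6 -0.3  0.   0.9  0.2  0.5 -0.7 -0.   0.7 -0.3]
0.014 [ 0.5728 -0.2008  0.3633] [-0.3 -0.2  0.   0.2  0.   1.2  0.2  0.8 -0.3 -1.1  0.2 -1.3]
```

step_arm(increments="0 -0.18 0 0 0 -0.19; 0 0 1 0 0 0; 0 0 1 0 0 0; 0 0 1 0 0 0; 0 0 1 0 0 0; 0 0 1 0 0 0; 0 0 0.4 0 0 0; 0 0 0.4 0 0 0; 0 0 0 0 0 0; 0 0 0 0 0 0")

```text
t: 8.05
tool_pos: [0.5756, -0.1976, 0.0471]
tool_rot: [-2.588, 1.781, -0.001]
contact_force: [0.2, -0.8, -0.9]
opening: 0.0142
```

Run:
```python
from station import ctrl
from h import *
im=ctrl.get_image("wrist");pickle.dump(im,open("w4.pkl","wb"))
crop(im,0,0,512,384,1.5,"pics/w4.png")
print(im["eye"],ctrl.get_obs()["tool_pos"])
```

```text
[ 0.6500178  -0.16852394  0.18936574] [ 0.57630342 -0.19803758  0.04801623]
```

View pics/w4.png

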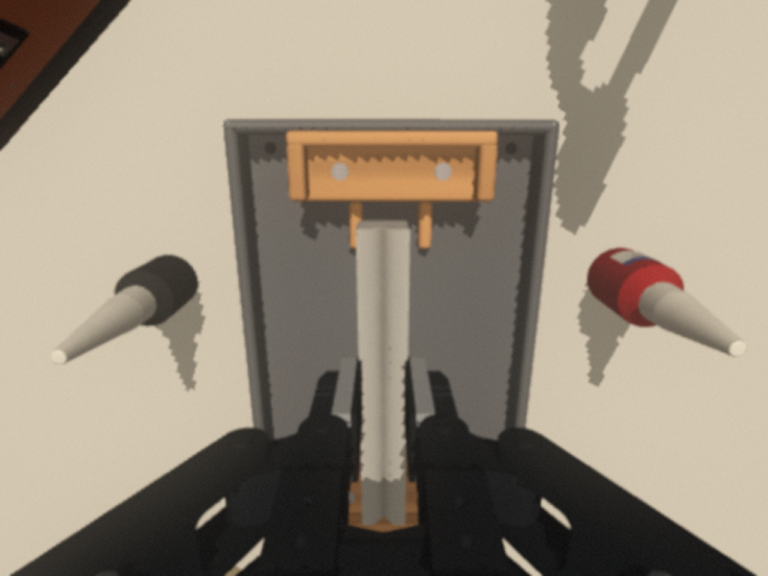

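Run:
```python
from h import *
w=pickle.load(open("w4.pkl","rb"))
crop(w,185,75,155,100,5,"pics/w4a.png")
```

```text
(no output)
```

View pics/w4a.png

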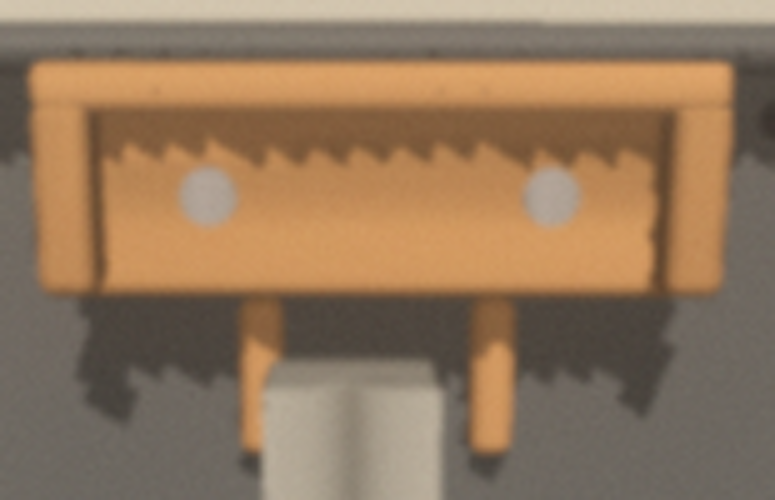

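Run:
```python
from h import *
w=pickle.load(open("w4.pkl","rb"))
C=lambda u,v:((u+.5)/5-.5+185,(v+.5)/5-.5+75)
uS=(242+515)/2
s=plane(w,[C(242,450),C(515,450)],.012);print("strips",s,s.mean(0))
e=plane(w,[C(383.5,292)],.023)[0];print("ledge mid",e)
for z in (.052,.055,.058):
  b=plane(w,[C(264,388),C(442,388)],z);print(z,b.mean(0).round(4),np.linalg.norm(b[0]-b[1]).round(4))
  for yaw in (.363,):
    ax=np.array([np.cos(yaw),np.sin(yaw)]);n=np.array([-ax[1],ax[0]])
    m=s.mean(0)[:2];bb=b.mean(0)[:2]
    print(" block end x rel tray",.04+(bb-m)@ax,"via ledge",.06+(bb-e[:2])@ax,"y",(bb-m)@n,"y via ledge",(bb-e[:2])@n)
d=s[0]-s[1];print("yaw",np.arctan2(-d[0],d[1]))
```

```text
strips [[ 0.60645212 -0.17127079  0.012     ]
 [ 0.6179054  -0.20118801  0.012     ]] [ 0.61217876 -0.1862294   0.012     ]
ledge mid [ 0.63078433 -0.17938277  0.023     ]
0.052 [ 0.6252 -0.178   0.052 ] 0.016
 block end x rel tray 0.055082544154920685 via ledge 0.05525829108862073 y 0.0030354180745845276 y via ledge 0.0032414175455053613
0.055 [ 0.6257 -0.1778  0.055 ] 0.0156
 block end x rel tray 0.055662985851128624 via ledge 0.05583873278482867 y 0.0030371735838385272 y via ledge 0.0032431730547593605
0.058 [ 0.6263 -0.1776  0.058 ] 0.0153
 block end x rel tray 0.05624342754733666 via ledge 0.05641917448103671 y 0.0030389290930924865 y via ledge 0.00324492856401332
yaw 0.3656196391189741
```

Lengthwise is right, but the block is about 3 mm off centre sideways (towards tray +y). I'll correct by 2.5 mm and go just above the strips.

step_arm(increments="0.1 0 0 0 0 0; 0 0 0.4 0 0 0; 0 0 0.4 0 0 0; 0 0 0 0 0 0; 0 0 0 0 0 0")

```text
t: 8.52
tool_pos: [0.575, -0.1996, 0.0247]
tool_rot: [2.587, -1.782, -0.005]
contact_force: [0.2, -0.1, -2.4]
opening: 0.0139
```

Run:
```python
from station import ctrl
from h import *
im=ctrl.get_image("wrist");pickle.dump(im,open("w5.pkl","wb"))
crop(im,185,75,155,100,5,"pics/w5a.png")
print(im["eye"],ctrl.get_obs()["tool_pos"])
```

```text
[ 0.64991281 -0.17081269  0.16674354] [ 0.57559148 -0.19984238  0.02544811]
```

View pics/w5a.png

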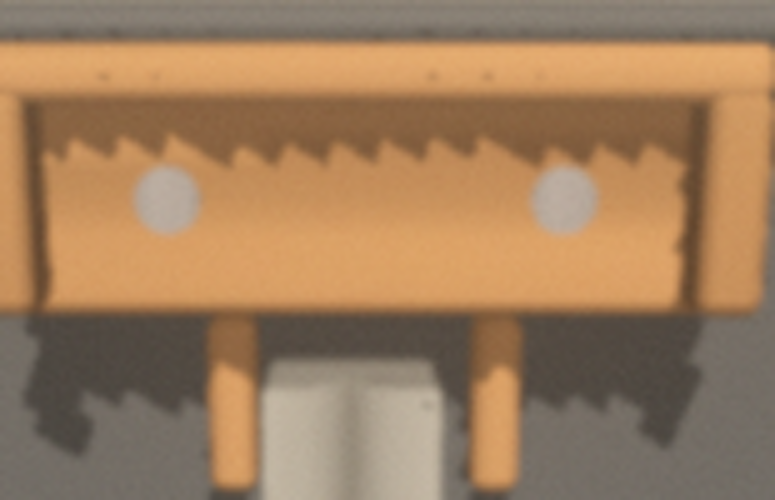

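Block mid at 352, strip mid at 365; about 1.3 mm still to go. Correct and set down gently.

step_arm(increments="0.05 0 0 0 0 0; 0 0 0.2 0 0 0; 0 0 0.15 0 0 0; 0 0 0.1 0 0 0; 0 0 0.05 0 0 0; 0 0 0 0 0 0")

```text
t: 9.07
tool_pos: [0.5762, -0.2011, 0.0131]
tool_rot: [2.587, -1.782, -0.002]
contact_force: [0.1, 0.1, -2.8]
opening: 0.0141
```

Run:
```python
from station import ctrl
from h import *
im=ctrl.get_image("wrist");pickle.dump(im,open("w6.pkl","wb"))
crop(im,0,0,512,384,1.5,"pics/w6.png")
o=ctrl.get_obs();print(im["eye"],o["tool_pos"],o["contact_force"])
```

```text
[ 0.65081999 -0.17212676  0.15525939] [ 0.57639432 -0.20112134  0.0134551 ] [-0.05198817 -0.54484076 -1.90224053]
```

View pics/w6.png

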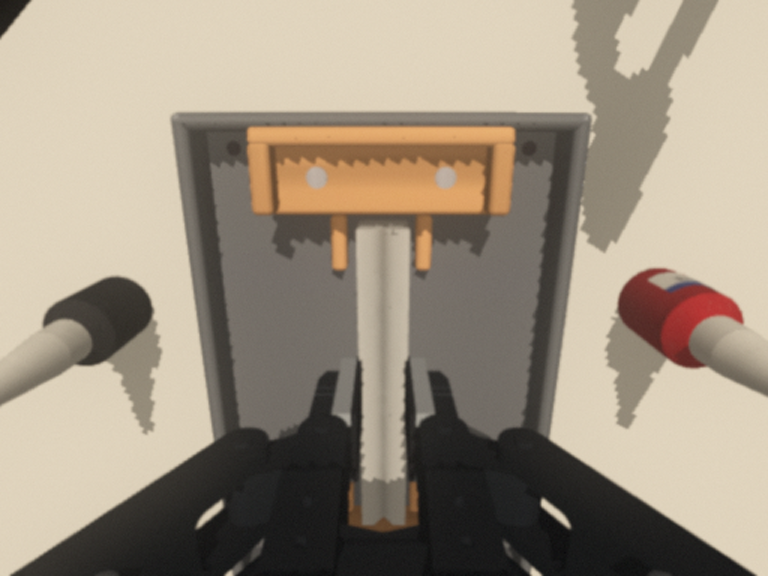

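Block now sits centred between the strips (block 357–410, strips 347/416), still hanging ~1–2 mm. Lower until contact.

step_arm(increments="0 0 0.04 0 0 0; 0 0 0 0 0 0; 0 0 0 0 0 0")

```text
t: 9.37
tool_pos: [0.5767, -0.2013, 0.0129]
tool_rot: [-2.588, 1.782, -0.0]
contact_force: [0.2, 0.2, -2.2]
opening: 0.0141
```

step_arm(increments="0 0 0.04 0 0 0; 0 0 0 0 0 0; 0 0 0 0 0 0")

```text
t: 9.62
tool_pos: [0.5769, -0.2014, 0.0121]
tool_rot: [-2.587, 1.782, -0.001]
contact_force: [0.2, 0.2, -0.7]
opening: 0.0143
```

step_arm(increments="0 0 0.04 0 0 0; 0 0 0 0 0 0; 0 0 0 0 0 0")

```text
t: 9.87
tool_pos: [0.5769, -0.2014, 0.0121]
tool_rot: [2.588, -1.782, 0.0]
contact_force: [-2.6, 1.3, 4.4]
opening: 0.0135
```

step_arm(increments="0 0 0 0 0 0; 0 0 0 0 0 0; 0 0 0 0 0 0; 0 0 0 0 0 0", fingers=-0.25)

```text
t: 10.2
tool_pos: [0.5766, -0.2013, 0.0107]
tool_rot: [2.588, -1.782, 0.0]
contact_force: [-0.7, 0.6, -1.1]
opening: 0.0322
```

step_arm(increments="0 0 -0.3 0 0 0; 0 0 -0.6 0 0 0; 0 0 -1 0 0 0; 0 0 -1 0 0 0; 0 0 -1 0 0 0; 0 0 -1 0 0 0; 0 0 -1 0 0 0; 0 0 -1 0 0 0; 0 0 0 0 0 0; 0 0 0 0 0 0")

```text
t: 11.03
tool_pos: [0.5778, -0.2018, 0.1862]
tool_rot: [-2.587, 1.781, -0.008]
contact_force: [0.6, 0.1, -0.0]
opening: 0.0321
```

Run:
```python
from station import ctrl
from h import *
im=ctrl.get_image("wrist");pickle.dump(im,open("w7.pkl","wb"))
crop(im,0,0,512,384,1.5,"pics/w7.png")
o=ctrl.get_obs();print(im["eye"],o["tool_pos"],o["contact_force"],o["q"])
```

```text
[ 0.65167664 -0.17253712  0.32863239] [ 0.57672458 -0.20133308  0.18386187] [ 0.36279556 -0.28669945 -1.55374886] [-4.57619873e-01  5.19079448e-02  1.69395190e+00 -4.42089846e-05
  1.39465307e+00  7.48381525e-01]
```

View pics/w7.png

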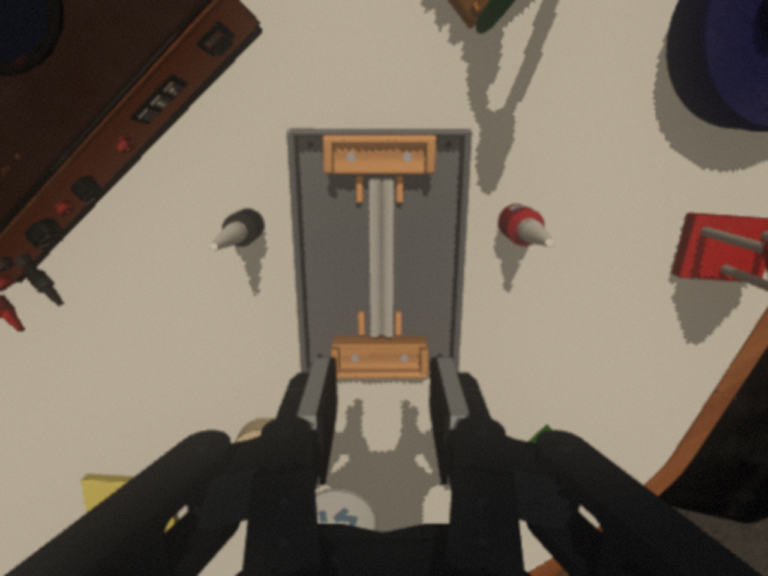

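The block lies seated in the cradle, centred (369–395, 180–335) between the strips. Now to the plate, going round the instrument.

step_arm(increments="-0.98 0.3 -0.2 0 0 0; -0.98 0.3 -0.2 0 0 0; -0.98 0.3 -0.2 0 0 0; -0.98 0.3 -0.2 0 0 0; -0.98 0.3 -0.2 0 0 0; -0.98 0.3 -0.2 0 0 0; -0.98 0.3 -0.2 0 0 0; -0.98 0.3 -0.2 0 0 0; -0.98 0.3 -0.2 0 0 0; -0.98 0.3 -0.2 0 0 0", fingers=1)

```text
t: 11.92
tool_pos: [0.4173, 0.0018, 0.2313]
tool_rot: [2.586, -1.781, -0.005]
contact_force: [0.7, 0.6, 1.1]
opening: 0.0856
```

step_arm(increments="-1 -0.5 0 0 0 0; -1 -0.5 0 0 0 0; -1 -0.5 0 0 0 0; -1 -0.5 0 0 0 0; -1 -0.5 0 0 0 0; -1 -0.5 0 0 0 0; -1 -0.5 0 0 0 0; -1 -0.5 0 0 0 0; -1 -0.5 0 0 0 0; -1 -0.5 0 0 0 0; 0 0 0.5 0 0 1; 0 0 0.5 0 0 0.17")

```text
t: 12.92
tool_pos: [0.4461, 0.28, 0.2065]
tool_rot: [2.478, -1.929, -0.001]
contact_force: [0.1, -1.0, -0.9]
opening: 0.0852
```

step_arm(increments="0 0 0 0 0 0; 0 0 0 0 0 0")

```text
t: 13.08
tool_pos: [0.4454, 0.2779, 0.2056]
tool_rot: [2.476, -1.926, -0.004]
contact_force: [0.6, 0.6, 0.2]
opening: 0.0854
```

Run:
```python
from station import ctrl
from h import *
im=ctrl.get_image("wrist");pickle.dump(im,open("w8.pkl","wb"))
crop(im,0,0,512,384,1.5,"pics/w8.png")
o=ctrl.get_obs();print(im["eye"],o["tool_pos"],o["tool_rot"],o["q"])
```

```text
[0.52334186 0.29834341 0.34736626] [0.44609555 0.27808822 0.2069454 ] [ 2.47757729e+00 -1.92782562e+00 -1.80136114e-03] [ 4.15863529e-01 -1.69225610e-01  1.86649254e+00 -9.92563304e-05
  1.44693058e+00  1.73837516e+00]
```

View pics/w8.png

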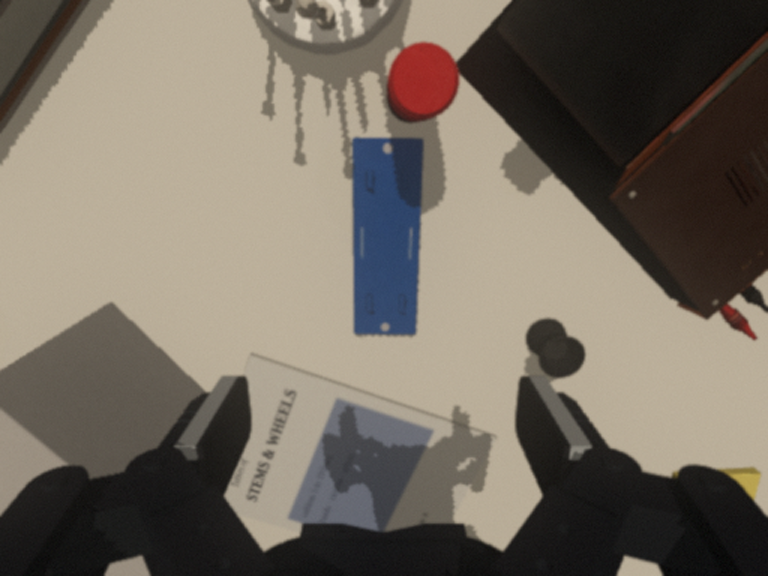

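The plate's corners are at (353,139), (423,139), (415,335), (355,334); nothing stands in the way of the fingers.

Run:
```python
from h import *
w=pickle.load(open("w8.pkl","rb"))
L=(np.array([(353,139),(423,139),(415.5,335),(355,334.5)])+.5)/1.5-.5
P=plane(w,L,.008);print(P.round(4),P.mean(0).round(4))
for a,b in (([0,1],[2,3]),([0,3],[1,2])):
  v=P[a].mean(0)-P[b].mean(0);print(np.linalg.norm(v),np.arctan2(v[1],v[0]))
```

```text
[[0.5139 0.3173 0.008 ]
 [0.526  0.27   0.008 ]
 [0.3809 0.2351 0.008 ]
 [0.3694 0.282  0.008 ]] [0.4476 0.2761 0.008 ]
0.14900804269203394 0.23782202472166764
0.04856728989058182 1.8153127289945836
```

step_arm(increments="0.09 -0.05 0 0 0 0.07; 0 0 1 0 0 0; 0 0 1 0 0 0; 0 0 1 0 0 0; 0 0 1 0 0 0; 0 0 1 0 0 0; 0 0 1 0 0 0; 0 0 0.8 0 0 0; 0 0 0.6 0 0 0; 0 0 0.4 0 0 0; 0 0 0 0 0 0; 0 0 0 0 0 0", fingers=0.6)

```text
t: 14.13
tool_pos: [0.449, 0.2769, 0.0137]
tool_rot: [-2.472, 1.939, -0.0]
contact_force: [0.4, 0.3, 0.6]
opening: 0.0686
```

Run:
```python
from station import ctrl
from h import *
im=ctrl.get_image("wrist");pickle.dump(im,open("w9.pkl","wb"))
crop(im,0,0,512,384,1.5,"pics/w9.png")
o=ctrl.get_obs();print(im["eye"],o["tool_pos"],o["tool_rot"])
```

```text
[0.52637993 0.29634696 0.15599047] [0.44957657 0.27729776 0.01459191] [-2.47044481e+00  1.93779919e+00 -1.61267759e-03]
```

View pics/w9.png

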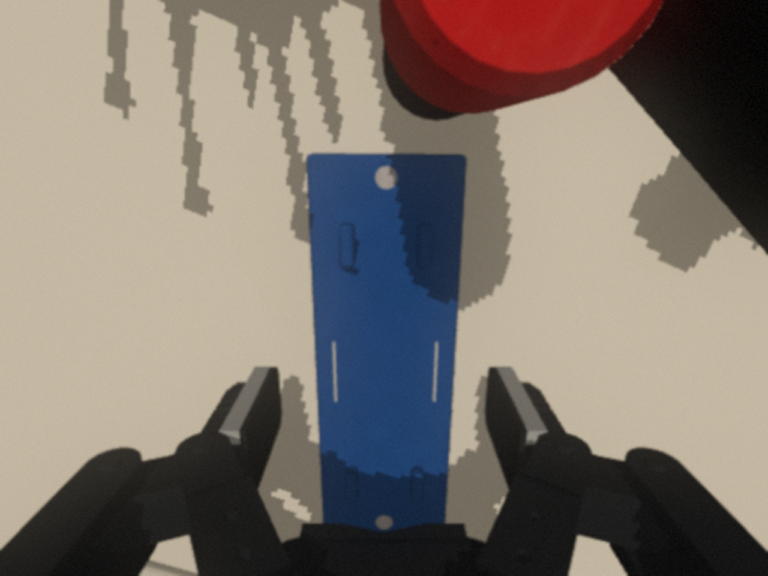

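Run:
```python
from h import *
w=pickle.load(open("w9.pkl","rb"))
L=(np.array([(386.5,177),(384,522),(335,343),(333.5,401),(436,343),(433,401),(308,155),(465,155)])+.5)/1.5-.5
P=plane(w,L,.008)[:,:2];print(P.round(4));print("holes mid",P[:2].mean(0),"marks mid",P[2:6].mean(0))
v=P[0]-P[1];print(np.linalg.norm(v),np.arctan2(v[1],v[0]))
print(proj(w,[(.449,.277,.008)])*1.5)
```

```text
[[0.5145 0.2924]
 [0.3821 0.2606]
 [0.4552 0.2962]
 [0.4323 0.292 ]
 [0.4637 0.2619]
 [0.441  0.2566]
 [0.5152 0.3174]
 [0.5267 0.2706]]
holes mid [0.44830903 0.27648426] marks mid [0.44807085 0.27669983]
0.1362210816707476 0.23556042480431053
[[383.90278886 369.98895188]]
```

Plate middle (grip marks at 335 and 435, y≈371) lines up with the TCP. Go down and close.

step_arm(increments="0 0 0.25 0 0 0.03; 0 0 0.2 0 0 0; 0 0 0.05 0 0 0; 0 0 0 0 0 0")

```text
t: 14.52
tool_pos: [0.4482, 0.277, 0.0004]
tool_rot: [2.469, -1.942, -0.001]
contact_force: [-0.9, -0.4, -0.1]
opening: 0.0683
```

step_arm(increments="0 0 0 0 0 0; 0 0 0 0 0 0; 0 0 0 0 0 0; 0 0 0 0 0 0; 0 0 0 0 0 0", fingers=-1, newtons=60)

```text
t: 14.93
tool_pos: [0.449, 0.2774, 0.0016]
tool_rot: [-2.468, 1.942, -0.001]
contact_force: [-0.8, -0.4, 5.2]
opening: 0.0477
```

step_arm(increments="0 0 -0.3 0 0 0; 0 0 -0.5 0 0 0; 0 0 -1 0 0 0; 0 0 -1 0 0 0; 0 0 -1 0 0 0; 0 0 -1 0 0 0; 0 0 -1 0 0 0; 0 0 -1 0 0 0; 0 0 -1 0 0 0; 0 0 -1 0 0 0; 0 0 0 0 0 0")

```text
t: 15.85
tool_pos: [0.451, 0.2783, 0.228]
tool_rot: [-2.462, 1.936, -0.008]
contact_force: [-0.0, 0.5, 0.8]
opening: 0.0474
```

Run:
```python
from station import ctrl
from h import *
im=ctrl.get_image("wrist");pickle.dump(im,open("w10.pkl","wb"))
crop(im,0,0,512,384,1.5,"pics/w10.png")
o=ctrl.get_obs();print(im["eye"],o["tool_pos"],o["tool_rot"],o["opening"],o["contact_force"],o["wrist_torque"])
```

```text
[0.52705352 0.29688256 0.37108794] [0.45004119 0.2778142  0.2250076 ] [-2.46417271  1.93825766 -0.00550578] 0.04772434552256638 [-0.17456456  0.52523686 -0.29100147] [-0.00125677  0.05102216  0.03534442]
```

View pics/w10.png

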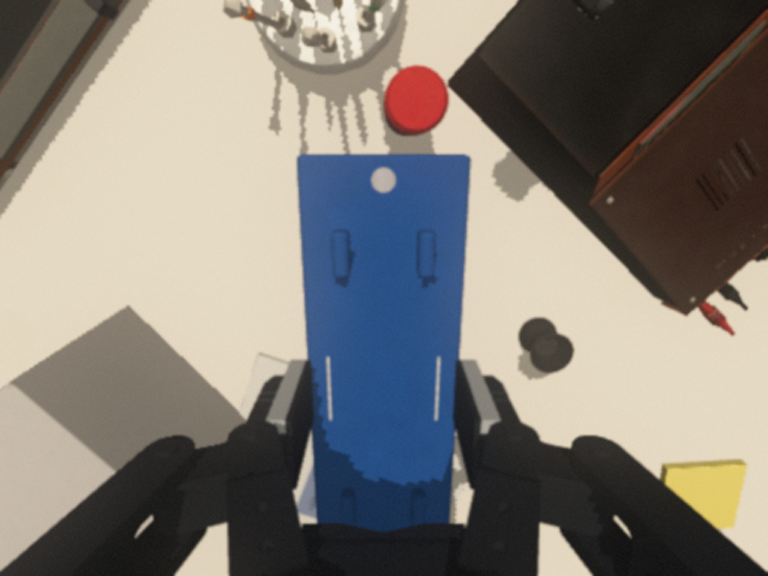

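Plate held level, centred and square between the fingers. Travel back to above the tray.

step_arm(increments="0.97 0.31 -0.1 0 0 0; 0.97 0.31 -0.1 0 0 0; 0.97 0.31 -0.1 0 0 0; 0.97 0.31 -0.1 0 0 0; 0.97 0.31 -0.1 0 0 0; 0.97 0.31 -0.1 0 0 0; 0.97 0.31 -0.1 0 0 0; 0.97 0.31 -0.1 0 0 0; 0.97 0.31 -0.1 0 0 0; 0.97 0.31 -0.1 0 0 0; 0.97 0.31 0 0 0 0")

```text
t: 16.82
tool_pos: [0.4274, -0.0032, 0.2444]
tool_rot: [2.469, -1.942, -0.003]
contact_force: [0.3, 0.1, -1.8]
opening: 0.0475
```

step_arm(increments="0 0 0 0 0 -0.64; 0 0 0 0 0 -0.64; 0.96 -0.26 0 0 0 0; 0.96 -0.26 0 0 0 0; 0.96 -0.26 0 0 0 0; 0.96 -0.26 0 0 0 0; 0.96 -0.26 0 0 0 0; 0.96 -0.26 0 0 0 0; 0.96 -0.26 0 0 0 0; 0.96 -0.26 0 0 0 0; 0.96 -0.26 0 0 0 0; 0.96 -0.26 0 0 0 0")

```text
t: 17.82
tool_pos: [0.5746, -0.2037, 0.2433]
tool_rot: [2.588, -1.78, -0.006]
contact_force: [0.2, 0.1, -0.7]
opening: 0.0473
```

step_arm(increments="0 0 0.5 0 0 0; 0 0 1 0 0 0; 0 0 0.5 0 0 0; 0 0 0 0 0 0; 0 0 0 0 0 0")

```text
t: 18.23
tool_pos: [0.5735, -0.202, 0.1935]
tool_rot: [2.588, -1.779, -0.007]
contact_force: [0.4, 0.6, -1.5]
opening: 0.0473
```

Run:
```python
from station import ctrl
from h import *
im=ctrl.get_image("wrist");pickle.dump(im,open("w11.pkl","wb"))
crop(im,0,0,512,384,1.5,"pics/w11.png")
o=ctrl.get_obs();print(im["eye"],o["tool_pos"],o["tool_rot"],o["opening"],o["contact_force"],o["wrist_torque"])
```

```text
[ 0.64858382 -0.17319705  0.33542399] [ 0.57453765 -0.20246556  0.19536151] [ 2.58873290e+00 -1.77965895e+00 -1.87127557e-03] 0.04740637662520552 [ 0.34699703 -0.73228646 -0.10578302] [-0.04053269  0.00597968 -0.0242061 ]
```

View pics/w11.png

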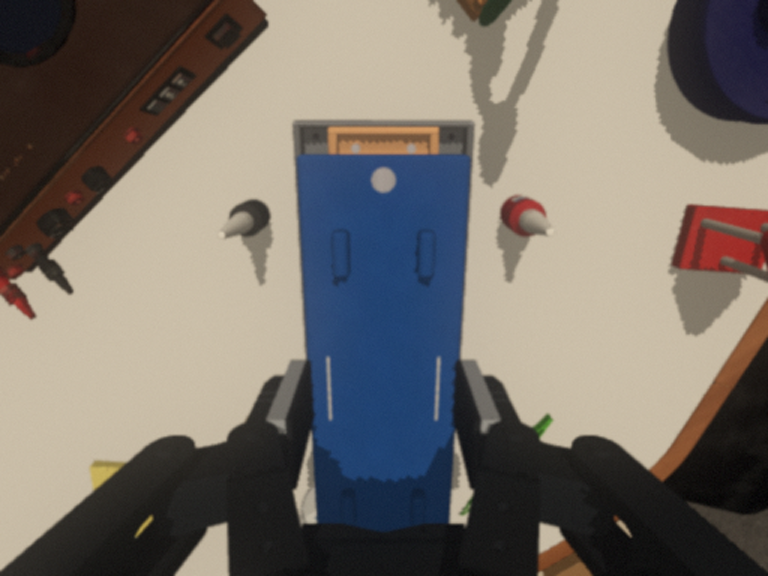

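step_arm(increments="0 0 1 0 0 0; 0 0 1 0 0 0; 0 0 1 0 0 0; 0 0 1 0 0 0; 0 0 0.6 0 0 0; 0 0 0.4 0 0 0; 0 0 0 0 0 0; 0 0 0 0 0 0")

```text
t: 18.95
tool_pos: [0.5757, -0.2032, 0.072]
tool_rot: [-2.588, 1.78, -0.002]
contact_force: [0.5, 0.2, -1.3]
opening: 0.0476
```

Run:
```python
from station import ctrl
from h import *
im=ctrl.get_image("wrist");pickle.dump(im,open("w12.pkl","wb"))
crop(im,140,70,230,120,3.4,"pics/w12.png")
o=ctrl.get_obs();print(im["eye"],o["tool_pos"],o["tool_rot"],o["opening"],o["contact_force"],o["wrist_torque"])
```

```text
[ 0.64994498 -0.17404424  0.21424954] [ 0.57627646 -0.20353984  0.07284332] [-2.58824423  1.77984129 -0.00489598] 0.047131815695774376 [-0.05443443 -0.32452066 -1.82935949] [ 0.02057191  0.02402949 -0.00893524]
```

View pics/w12.png

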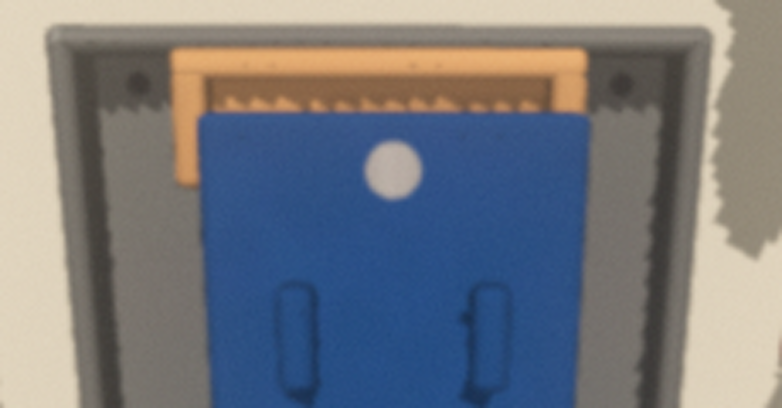

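Run:
```python
from h import *
w=pickle.load(open("w12.pkl","rb"))
C=lambda u,v:((u+.5)/3.4-.5+140,(v+.5)/3.4-.5+70)
yaw=.3655;ax=np.array([np.cos(yaw),np.sin(yaw)]);n=np.array([-ax[1],ax[0]])
b=plane(w,[C(200,115),C(590,115)],.080)[:,:2];print("plate end",b.mean(0),np.linalg.norm(b[0]-b[1]),"yaw",np.arctan2(*(b[0]-b[1])[::-1])-np.pi/2)
s=plane(w,[C(380,73)],.030)[0,:2];print("stop inner",s)
r=plane(w,[C(49,30),C(711,28)],.02)[:,:2];print("rim mid",r.mean(0),np.linalg.norm(r[0]-r[1]),"yaw",np.arctan2(*(r[0]-r[1])[::-1])-np.pi/2)
print("gap x (want .004)",(s-b.mean(0))@ax,"y off plate-seat",(b.mean(0)-s)@n,"via rim",(b.mean(0)-r.mean(0))@n,"x via rim(want .013)",(r.mean(0)-b.mean(0))@ax)
```

```text
plate end [ 0.64511993 -0.17627062] 0.04797216207549397 yaw 0.36619104904573474
stop inner [ 0.64870908 -0.17234718]
rim mid [ 0.65555203 -0.16961155] 0.11518730311802515 yaw 0.36890182515423464
gap x (want .004) 0.004754370644135098 y off plate-seat -0.002381463124370915 via rim -0.0024906077351874107 x via rim(want .013) 0.012123073124984967
```

Plate sits 2.4 mm towards tray −y; lengthwise gap right. Correct, lower to just above the stops and look again.

step_arm(increments="-0.09 0 0 0 0 0; 0 0 0.5 0 0 0; 0 0 0.5 0 0 0; 0 0 0.3 0 0 0; 0 0 0 0 0 0; 0 0 0 0 0 0")

```text
t: 19.5
tool_pos: [0.5732, -0.2005, 0.0367]
tool_rot: [2.588, -1.78, -0.004]
contact_force: [0.8, -0.5, -1.1]
opening: 0.0475
```

Run:
```python
from station import ctrl
from h import *
im=ctrl.get_image("wrist");pickle.dump(im,open("w13.pkl","wb"))
crop(im,140,70,230,120,3.4,"pics/w13.png")
o=ctrl.get_obs();print(im["eye"],o["tool_pos"],o["tool_rot"],o["opening"],o["contact_force"],o["wrist_torque"])
```

```text
[ 0.64802399 -0.17161157  0.17869834] [ 0.57388264 -0.20083558  0.03762405] [ 2.58824511e+00 -1.78033526e+00 -1.74136599e-03] 0.047265019982228845 [ 0.62859928  0.38926681 -1.14156725] [-0.02790633  0.00354597 -0.05057452]
```

View pics/w13.png

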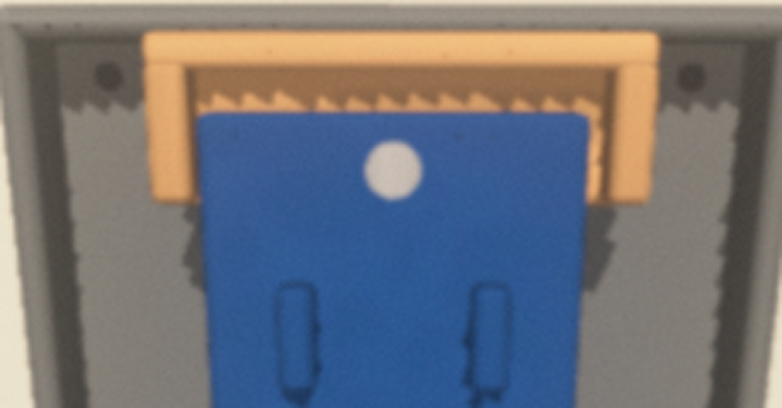

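Run:
```python
from h import *
w=pickle.load(open("w13.pkl","rb"))
C=lambda u,v:((u+.5)/3.4-.5+140,(v+.5)/3.4-.5+70)
yaw=.3655;ax=np.array([np.cos(yaw),np.sin(yaw)]);n=np.array([-ax[1],ax[0]])
b=plane(w,[C(198,114),C(590,114)],.0445)[:,:2];print(np.linalg.norm(b[0]-b[1]),"yaw",np.arctan2(*(b[0]-b[1])[::-1])-np.pi/2)
s=plane(w,[C(401.5,66)],.030)[0,:2]
q=plane(w,[C(143,34),C(660,34)],.030)[:,:2];print("yaw",np.arctan2(*(q[0]-q[1])[::-1])-np.pi/2)
print("gap x (want .004)",(s-b.mean(0))@ax,"y off",(b.mean(0)-s)@n)
```

```text
0.04819232666602918 yaw 0.3660325217153786
yaw 0.36591431638614935
gap x (want .004) 0.00559540629188061 y off 0.0009927163111070408
```

step_arm(increments="0.035 -0.05 0.1 0 0 0; 0 0 0.2 0 0 0; 0 0 0.1 0 0 0; 0 0 0.03 0 0 0; 0 0 0 0 0 0; 0 0 0 0 0 0")

```text
t: 20.05
tool_pos: [0.5757, -0.2013, 0.0275]
tool_rot: [2.588, -1.78, -0.0]
contact_force: [-0.0, 0.1, -0.8]
opening: 0.0478
```

Run:
```python
from station import ctrl
from h import *
im=ctrl.get_image("wrist");pickle.dump(im,open("w14.pkl","wb"))
crop(im,0,0,512,384,1.5,"pics/w14.png")
o=ctrl.get_obs();print(im["eye"],o["tool_pos"],o["contact_force"],o["wrist_torque"])
```

```text
[ 0.65014357 -0.17226819  0.16969757] [ 0.57576895 -0.20140057  0.02768221] [ 0.01354738  0.59096836 -0.75706353] [ 0.06655672 -0.01855575  0.00376732]
```

View pics/w14.png

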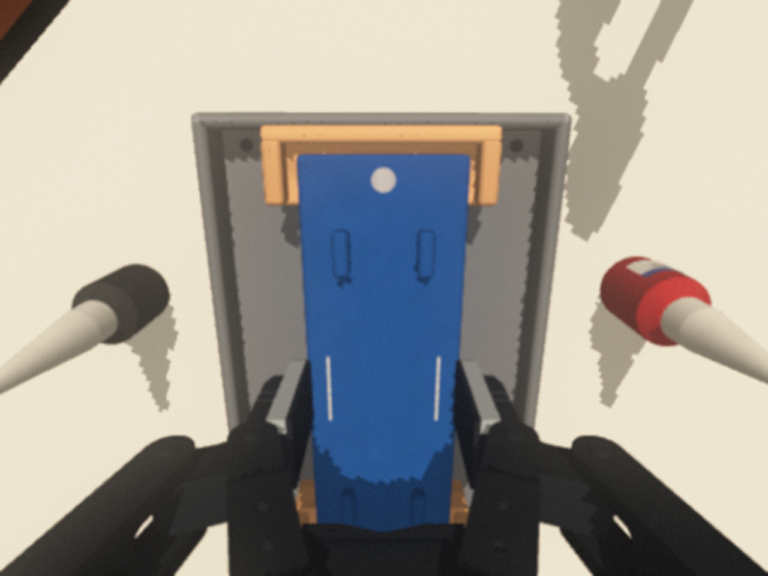

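Plate is centred between the cheeks at both ends. Lower to contact in small steps.

step_arm(increments="0 0 0.07 0 0 0; 0 0 0 0 0 0; 0 0 0.04 0 0 0; 0 0 0 0 0 0; 0 0 0 0 0 0")

```text
t: 20.52
tool_pos: [0.5756, -0.2013, 0.0247]
tool_rot: [2.588, -1.78, -0.0]
contact_force: [-0.1, -0.5, -1.3]
opening: 0.0472
```

step_arm(increments="0 0 0.04 0 0 0; 0 0 0 0 0 0; 0 0 0 0 0 0")

```text
t: 20.77
tool_pos: [0.5758, -0.2014, 0.0245]
tool_rot: [2.588, -1.78, 0.0]
contact_force: [-2.2, 0.4, 4.4]
opening: 0.0471
```

Contact at TCP z 24.5 mm, as expected. Release.

step_arm(increments="0 0 0 0 0 0; 0 0 0 0 0 0; 0 0 0 0 0 0; 0 0 0 0 0 0", fingers=0.4)

```text
t: 21.1
tool_pos: [0.5757, -0.2014, 0.0237]
tool_rot: [-2.588, 1.78, -0.0]
contact_force: [-0.7, -0.5, -0.6]
opening: 0.0601
```

step_arm(increments="0 0 -0.3 0 0 0; 0 0 -0.6 0 0 0; 0 0 -1 0 0 0; 0 0 -1 0 0 0; 0 0 -1 0 0 0; 0 0 -1 0 0 0; 0 0 -1 0 0 0; 0 0 -1 0 0 0; 0 0 0 0 0 0; 0 0 0 0 0 0")

```text
t: 21.93
tool_pos: [0.5769, -0.2019, 0.1992]
tool_rot: [-2.588, 1.78, -0.008]
contact_force: [-0.7, -1.1, 0.0]
opening: 0.06
```

Run:
```python
from station import ctrl
from h import *
im=ctrl.get_image("wrist");pickle.dump(im,open("w15.pkl","wb"))
crop(im,0,0,512,384,1.5,"pics/w15.png")
o=ctrl.get_obs();print(im["eye"],o["tool_pos"],o["contact_force"],o["opening"])
```

```text
[ 0.65070897 -0.17252394  0.34167288] [ 0.5758385  -0.20142098  0.19690479] [-0.70392714  0.13911955  0.01099102] 0.059887478639601414
```

View pics/w15.png

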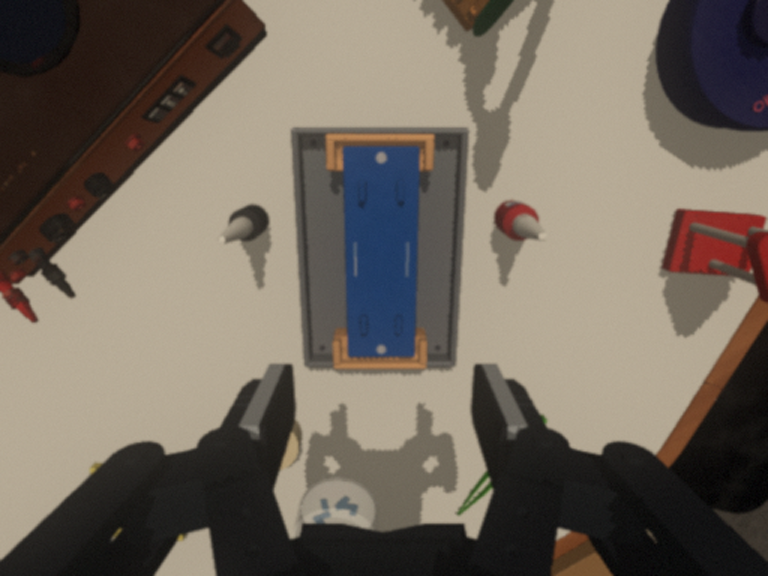

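The plate lies flat in its seat between stops and cheeks. On to the tweezers.

step_arm(increments="0.51 0.98 0 0 0 0; 0.51 0.98 0 0 0 0; 0.51 0.98 0 0 0 0; 0.51 0.98 0 0 0 0; 0.51 0.98 0 0 0 0; 0.51 0.98 0 0 0 0; 0.51 0.98 0 0 0 0; 0.51 0.98 0 0 0 0; 0 0 0 0 0 1; 0 0 0 0 0 1; 0 0 0 0 0 1; 0 0 0 0 0 1")

```text
t: 22.98
tool_pos: [0.4281, -0.3661, 0.1938]
tool_rot: [-2.177, 2.265, 0.006]
contact_force: [0.1, 0.7, -0.5]
opening: 0.0602
```

step_arm(increments="0 0 0.5 0 0 1; 0 0 0.5 0 0 0.8; 0 0 0 0 0 0; 0 0 0 0 0 0", fingers=-0.1)

```text
t: 23.32
tool_pos: [0.4281, -0.3655, 0.1687]
tool_rot: [1.974, -2.444, -0.008]
contact_force: [-0.1, 0.4, -0.5]
opening: 0.0386
```

Run:
```python
from station import ctrl
from h import *
im=ctrl.get_image("wrist");pickle.dump(im,open("w16.pkl","wb"))
crop(im,0,0,512,384,1.5,"pics/w16.png")
o=ctrl.get_obs();print(im["eye"],o["tool_pos"],o["tool_rot"])
```

```text
[ 0.50651037 -0.38265931  0.3105878 ] [ 0.42862717 -0.36610348  0.17004379] [ 1.97355849 -2.44412768 -0.00400455]
```

View pics/w16.png

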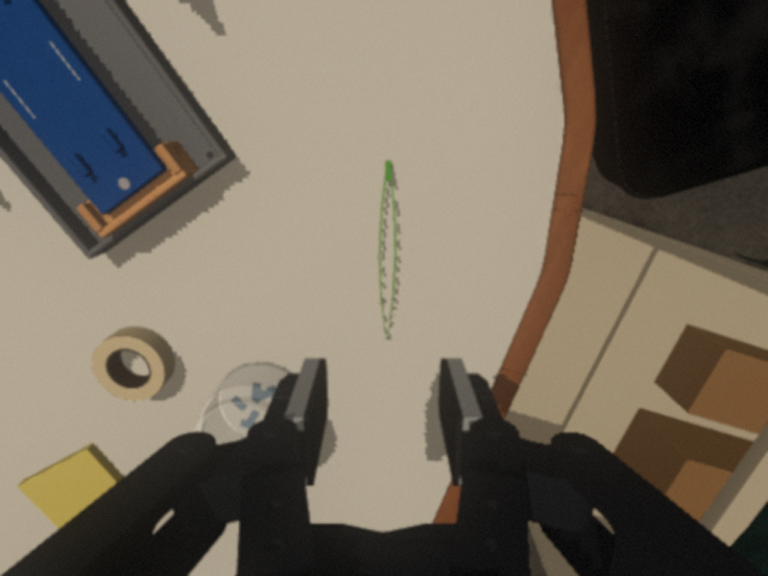

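Run:
```python
from h import *
w=pickle.load(open("w16.pkl","rb"));t=pickle.load(open("im0.pkl","rb"))["top"]
C=lambda u,v:((u+.5)/1.5-.5,(v+.5)/1.5-.5)
P=plane(w,[C(388.5,159),C(388.5,340),C(379,245),C(400,245)],.004)[:,:2];print(P.round(4))
v=P[0]-P[1];print("mid",P[:2].mean(0),np.linalg.norm(v),np.arctan2(v[1],v[0]),np.linalg.norm(P[2]-P[3]))
print("jar",plane(t,[(328,251)],.05),plane(w,[C(252,400)],.061))
rv=np.array([1.97355849,-2.44412768]);print("toolx yaw",2*np.arctan2(rv[1],rv[0]))
```

```text
[[ 0.4904 -0.382 ]
 [ 0.3666 -0.3558]
 [ 0.4368 -0.3641]
 [ 0.4338 -0.378 ]]
mid [ 0.4284639  -0.36889438] 0.12650741725807135 -0.20818324006158287 0.014190739220263749
jar [[ 0.33516953 -0.24747598  0.05      ]] [[ 0.37035712 -0.26972637  0.061     ]]
toolx yaw -1.7830347877726545
```

step_arm(increments="0.11 -0.03 0 0 0 -0.04; 0 0 1 0 0 0; 0 0 1 0 0 0; 0 0 1 0 0 0; 0 0 1 0 0 0; 0 0 1 0 0 0; 0 0 0.6 0 0 0; 0 0 0.3 0 0 0; 0 0 0.1 0 0 0; 0 0 0 0 0 0; 0 0 0 0 0 0")

```text
t: 24.28
tool_pos: [0.4301, -0.3706, 0.0229]
tool_rot: [-1.976, 2.442, -0.004]
contact_force: [0.6, -0.3, -0.2]
opening: 0.0383
```

Run:
```python
from station import ctrl
from h import *
im=ctrl.get_image("wrist");pickle.dump(im,open("w17.pkl","wb"))
crop(im,0,0,512,384,1.5,"pics/w17.png")
o=ctrl.get_obs();print(im["eye"],o["tool_pos"],o["tool_rot"])
```

```text
[ 0.50793305 -0.38671535  0.16524176] [ 0.43026293 -0.37066168  0.02312623] [-1.97637174  2.44186215 -0.00492199]
```

View pics/w17.png

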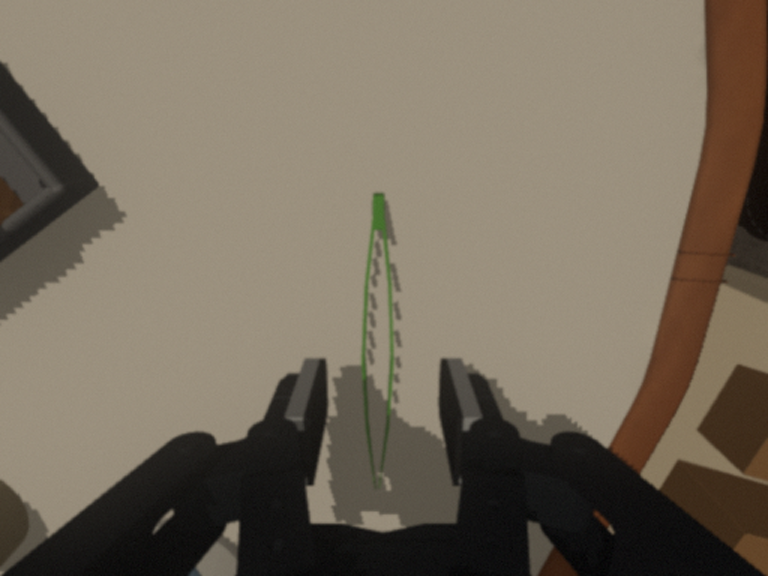

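Run:
```python
from h import *
w=pickle.load(open("w17.pkl","rb"))
C=lambda u,v:((u+.5)/1.5-.5,(v+.5)/1.5-.5)
P=plane(w,[C(378.5,193),C(379.5,488)],.004)[:,:2]
v=P[0]-P[1];m=P.mean(0);print(m,np.linalg.norm(v),np.arctan2(v[1],v[0]))
d=m-np.array([.4302,-.3706]);a=2*np.arctan2(2.442,-1.976);print(a-2*np.pi,d@[np.cos(a),np.sin(a)],d@[np.sin(a),-np.cos(a)])
```

```text
[ 0.42915064 -0.36871068] 0.124289880170593 -0.20928681449328015
-1.7809743624128718 -0.0016288073277433473 0.0014204388767353928
```

Tweezers at (378, 193–489): 1.6 mm left of jaw centre and 1.4 mm along. Correct, go down, close gently.

step_arm(increments="-0.065 0.055 0.3 0 0 0; 0 0 0.3 0 0 0; 0 0 0.16 0 0 0; 0 0 0.05 0 0 0; 0 0 0 0 0 0; 0 0 0 0 0 0")

```text
t: 24.83
tool_pos: [0.4282, -0.3676, 0.0009]
tool_rot: [1.976, -2.442, -0.001]
contact_force: [-0.3, -1.4, -0.1]
opening: 0.0385
```

step_arm(increments="0 0 0 0 0 0; 0 0 0 0 0 0; 0 0 0 0 0 0; 0 0 0 0 0 0; 0 0 0 0 0 0", fingers=-1, newtons=25)

```text
t: 25.25
tool_pos: [0.4285, -0.368, 0.0014]
tool_rot: [-1.976, 2.442, -0.001]
contact_force: [0.0, -0.5, 0.4]
opening: 0.01
```

step_arm(increments="0 0 -0.4 0 0 0; 0 0 -0.8 0 0 0; 0 0 -1 0 0 0; 0 0 -1 0 0 0; 0 0 -1 0 0 0; 0 0 -1 0 0 0; 0 0 -1 0 0 0; 0 0 -1 0 0 -0.96; 0 0 0 0 0 -0.96; 0 0 0 0 0 -0.96; 0 0 0 0 0 -0.96; 0 0 0 0 0 -0.96")

```text
t: 26.25
tool_pos: [0.4282, -0.3676, 0.1819]
tool_rot: [2.504, -1.896, 0.001]
contact_force: [-0.2, -0.3, -0.7]
opening: 0.0099
```

step_arm(increments="0 0 0 0 0 -0.96; -0.51 -0.98 0 0 0 0; -0.51 -0.98 0 0 0 0; -0.51 -0.98 0 0 0 0; -0.51 -0.98 0 0 0 0; -0.51 -0.98 0 0 0 0; -0.51 -0.98 0 0 0 0; -0.51 -0.98 0 0 0 0; -0.51 -0.98 0 0 0 0; 0 0 0 0 0 0; 0 0 0 0 0 0")

```text
t: 27.17
tool_pos: [0.5752, -0.2013, 0.1814]
tool_rot: [2.59, -1.777, -0.0]
contact_force: [0.2, -0.3, -1.3]
opening: 0.0101
```

Run:
```python
from station import ctrl
from h import *
im=ctrl.get_image("wrist");pickle.dump(im,open("w18.pkl","wb"))
crop(im,0,0,512,384,1.5,"pics/w18.png")
o=ctrl.get_obs();print(im["eye"],o["tool_pos"],o["tool_rot"],o["opening"])
```

```text
[ 0.6496331  -0.17201036  0.32356328] [ 0.57465768 -0.2021186   0.18128038] [ 2.58882353e+00 -1.77874792e+00 -3.27743074e-04] 0.009747390937644101
```

View pics/w18.png

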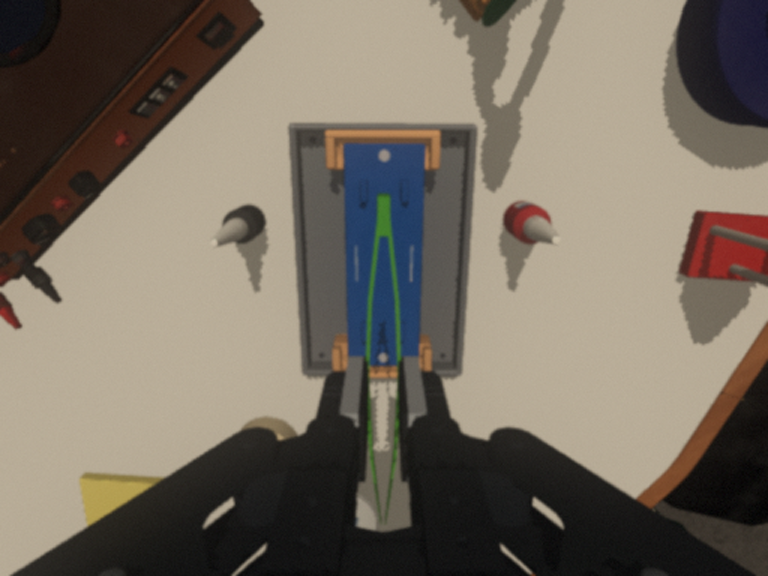

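Tweezers held straight over the plate, handle at (384,197). Descend to ~6 cm and look.

step_arm(increments="0 0 1 0 0 0; 0 0 1 0 0 0; 0 0 1 0 0 0; 0 0 1 0 0 0; 0 0 0.6 0 0 0; 0 0 0.4 0 0 0; 0 0 0 0 0 0; 0 0 0 0 0 0")

```text
t: 27.88
tool_pos: [0.5745, -0.203, 0.0563]
tool_rot: [2.587, -1.782, -0.0]
contact_force: [-0.7, 0.7, 0.7]
opening: 0.0101
```

Run:
```python
from station import ctrl
from h import *
im=ctrl.get_image("wrist");pickle.dump(im,open("w19.pkl","wb"))
crop(im,165,75,180,180,3.3,"pics/w19.png")
o=ctrl.get_obs();print(im["eye"],o["tool_pos"],o["tool_rot"],o["opening"])
```

```text
[ 0.64899908 -0.17403112  0.1984667 ] [ 0.57532897 -0.20320357  0.05737004] [-2.58761785  1.78122805 -0.00289889] 0.009948121139354879
```

View pics/w19.png

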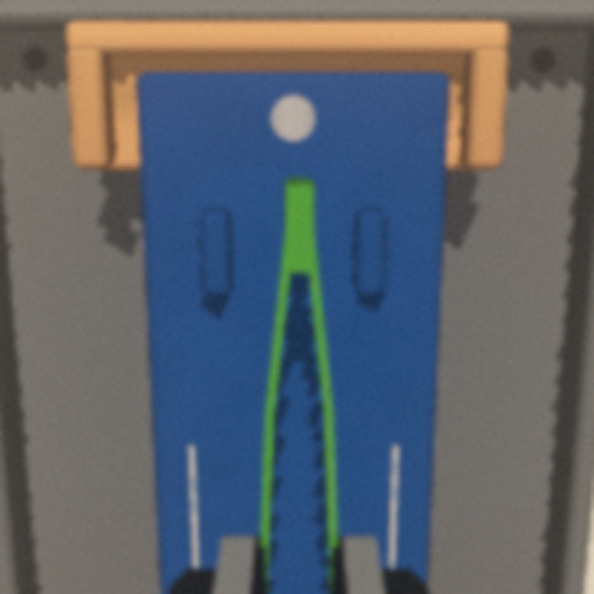

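Run:
```python
from h import *
w=pickle.load(open("w19.pkl","rb"))
C=lambda u,v:((u+.5)/3.3-.5+165,(v+.5)/3.3-.5+75)
yaw=.3655;ax=np.array([np.cos(yaw),np.sin(yaw)]);n=np.array([-ax[1],ax[0]])
t=plane(w,[C(300,180)],.0635)[0,:2]
h=plane(w,[C(293,118)],.031)[0,:2];e=plane(w,[C(294,73)],.031)[0,:2]
print("tw end x in plate",.068+(t-h)@ax,.075+(t-e)@ax,"want .062; y",(t-h)@n)
```

```text
tw end x in plate 0.06215312308915846 0.06229155324768978 want .062; y -0.0010928372689303744
```

step_arm(increments="-0.04 0 0.2 0 0 0; 0 0 0.4 0 0 0; 0 0 0.2 0 0 0; 0 0 0.1 0 0 0; 0 0 0 0 0 0; 0 0 0 0 0 0")

```text
t: 28.43
tool_pos: [0.5745, -0.2013, 0.0333]
tool_rot: [2.588, -1.78, -0.0]
contact_force: [-0.7, 0.2, 0.0]
opening: 0.0103
```

Run:
```python
from station import ctrl
from h import *
im=ctrl.get_image("wrist");pickle.dump(im,open("w20.pkl","wb"))
crop(im,165,75,180,180,3.3,"pics/w20.png")
o=ctrl.get_obs();print(im["eye"],o["tool_pos"],o["tool_rot"],o["opening"],o["contact_force"])
```

```text
[ 0.64893585 -0.17222472  0.17549149] [ 0.57450204 -0.2013258   0.03344748] [ 2.58851463e+00 -1.78021425e+00 -6.06107056e-05] 0.010089940020713438 [0.08557598 0.55772048 0.07077427]
```

View pics/w20.png

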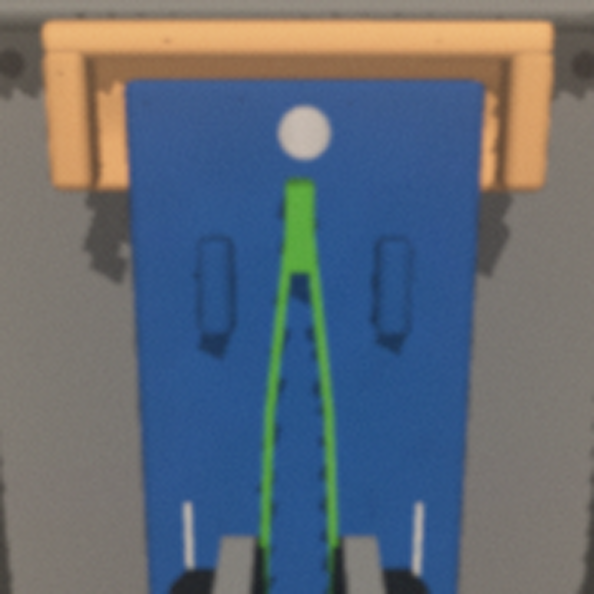

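Tweezers (mid 300) centred between the lips (215/393, mid 304) within about 0.5 mm. Lower to contact.

step_arm(increments="0.01 0 0.04 0 0 0; 0 0 0 0 0 0; 0 0 0 0 0 0")

```text
t: 28.73
tool_pos: [0.5746, -0.2016, 0.0325]
tool_rot: [2.588, -1.78, -0.0]
contact_force: [0.5, 0.0, -0.3]
opening: 0.0102
```

step_arm(increments="0 0 0.03 0 0 0; 0 0 0 0 0 0; 0 0 0 0 0 0")

```text
t: 28.98
tool_pos: [0.5747, -0.2017, 0.0325]
tool_rot: [2.588, -1.78, -0.0]
contact_force: [-1.9, 1.2, 5.2]
opening: 0.01
```

step_arm(increments="0 0 0 0 0 0; 0 0 0 0 0 0; 0 0 0 0 0 0; 0 0 0 0 0 0", fingers=-0.4)

```text
t: 29.32
tool_pos: [0.5744, -0.2016, 0.0314]
tool_rot: [2.588, -1.78, -0.0]
contact_force: [-1.0, -0.1, 1.0]
opening: 0.0256
```

step_arm(increments="0 0 -0.2 0 0 0; 0 0 -0.5 0 0 0; 0 0 -1 0 0 0; 0 0 -1 0 0 0; 0 0 -1 0 0 0; 0 0 -1 0 0 0; 0 0 -1 0 0 0; 0 0 -1 0 0 0; 0 0 0 0 0 0; 0 0 0 0 0 0")

```text
t: 30.15
tool_pos: [0.5759, -0.2022, 0.2029]
tool_rot: [-2.588, 1.78, -0.009]
contact_force: [0.6, 0.1, -0.3]
opening: 0.0257
```

Run:
```python
from station import ctrl
from h import *
im=ctrl.get_image("wrist");pickle.dump(im,open("w21.pkl","wb"))
crop(im,110,50,290,220,2.6,"pics/w21.png")
s=ctrl.get_image("side");crop(s,250,180,140,100,5.5,"pics/s21.png")
o=ctrl.get_obs();print(o["t"],o["tool_pos"],o["contact_force"])
```

```text
30.25 [ 0.57417664 -0.20140693  0.19893856] [-0.38502162  1.08911695 -0.19258179]
```

View pics/w21.png

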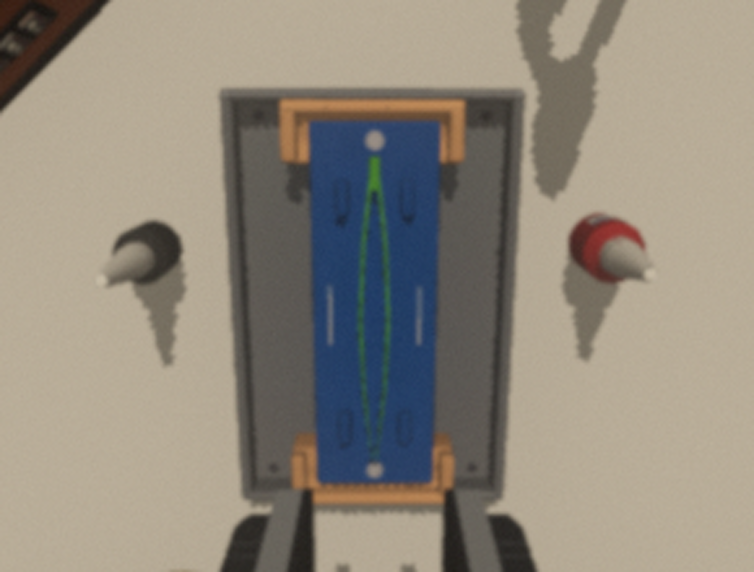

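View pics/s21.png

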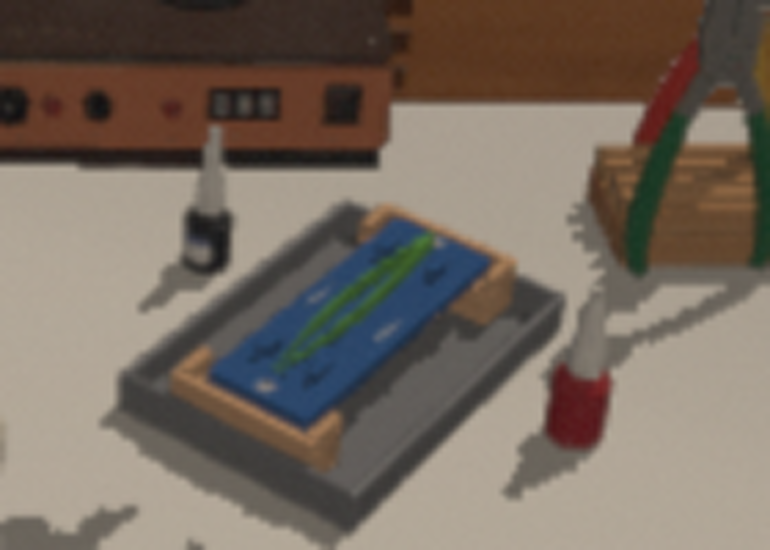

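Tweezers lie midway in the channel between the lips, the plate is flat in its seat, and both small bottles are upright. Quick comparison of the side view, then hand in.

Run:
```python
from station import ctrl
from h import *
a=pickle.load(open("im0.pkl","rb"))["side"]["pixels"].astype(int)
b=ctrl.get_image("side")["pixels"].astype(int)
for n,(x,y) in dict(bottle=(220,155),loupe=(195,194),tape=(238,260),jar=(232,287),red=(355,250),black=(288,217)).items():
    print(n,np.abs(a-b)[y-10:y+10,x-10:x+10].mean().round(1))
ctrl.finish_job()
```

```text
bottle 3.0
loupe 3.2
tape 3.4
jar 5.3
red 3.2
black 3.4
the job is handed in; nothing more can be done
```

I kitted the tray in the order asked and handed it in at about 30 s of the 72 s limit.

- **Vee block:** it lies in the cradle, centred between the side strips and the ledges.
- **Plate:** it lies on both ledges, with a clear gap to the stops and cheeks.
- **Tweezers:** they lie along the channel between the lips. They measured within about 1 mm of the plate's middle just before release.

I lowered each piece until the wrist force showed contact, about 4–5 N, and only then opened the fingers.

**Last checks:** the wrist and side pictures taken after release show the plate and tweezers as described, with both small bottles upright. The block is under the plate by then; its position comes from the wrist picture taken just after I released it.

Comparing the side view with the first picture, the patches around the bottle, loupe, tape and two small bottles differ only slightly (3.0–3.4 grey levels). The jar's patch differs a little more (5.3). I put that down to the arm's shadow or a reflection, but did not look further. The arm stayed well clear of the jar.

No check failed. The TCP readings scattered by 1–2 mm, so I took the final positions from the wrist pictures and corrected by 1–3 mm before each set-down.

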